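# Charge the glaze mill jar with grinding balls

### The job

Charge the glaze mill: press the red release button, turn the jar's bayonet lid anticlockwise until it comes free, lift it off and set it upright on the dark wooden board. Move all the porcelain balls from the blue tub into the jar with the steel scoop, not by hand (only a ball spilled on the bench may be picked up with the gripper), and leave the dish and the mug alone. Then put the lid back, turn it clockwise fully home and press the green button to lock it, with the scoop left lying flat inside the empty tub.

Things in the scene. Friction and masses are not known exactly. Their poses are not given: they have to be found in the camera images.
- jar: white porcelain mill jar, 136 mm outer, 108 mm inner diameter, fixed upright in a grey stand with a 180 x 180 mm base plate. Origin: centre of the stand's underside, on the bench; z up. Inner floor at z = 27, rim at z = 140 mm. Local +x points to the blue release block with the two buttons (44 x 88 mm, centre at x = 119, y = 32, top at z = 132 mm)
- jar_mouth (a point): centre of the jar's mouth at rim height; frame as the jar's. Two steel claws stand round it (radius 66 to 94 mm, up to 16 mm above the rim) and reach over the lid's lugs: one covers -14 to +55 degrees anticlockwise from the jar's +x, the other the opposite sector. Stops end the lid's turn at about 0 and +82 degrees
- lid: aluminium lid, plate 120 mm diameter, 0.42 kg, below it a tapered plug, 88 to 100 mm diameter, 8 mm deep; two opposite lugs along its x axis (24 mm wide, out to 81 mm radius) and a black handle rib along x. Origin: centre of the plug's underside, z up; 132 mm above the jar's origin when seated. Closed: its x along the jar's x. It lifts off or goes on only when 67 to 82 degrees anticlockwise (best 74) of that (or a half turn on)
- lid_handle (a point): point to grip on the lid's handle rib: on the lid's axis, 42 mm above the lid's origin and 14 mm below the rib's top. The rib runs along the lid's x axis, 84 mm long, 18 mm wide, 40 mm high. The unlocked lid turns with little friction, as far as the stops
- release (a joint): red release button, m: 0 = out (lock pin up, the closed lid cannot turn), 0.009 = fully in (pin down, lid free). It presses straight down against about 3 N and stays in; it is linked to the green button: pressing one in pushes the other out
- release_top (a point): centre of the top of the red release button, 24 mm diameter; 146 mm above the bench when out, 137 mm when in
- lock_top (a point): centre of the top of the green lock button, 24 mm diameter, 44 mm beside the red one; 137 mm above the bench when in (locked), 146 mm when out. Pressing it fully in (9 mm, about 3 N) pushes the red one out and raises the lock pin
- tub: blue open tub fixed to the bench, 330 mm long (local x), 110 mm wide over the rim (y), 60 mm high, walls and floor 5 mm. Inside 320 x 86 mm at the floor; the long walls lean out to 99 mm at the rim; inner corners cut off at 45 degrees, 18 mm legs. Origin: centre of its underside. The balls start in its +x part (x from -23 to +153 mm); the -x end is empty
- scoop: loose steel hand scoop, wooden handle, 0.2 kg, lying flat on the bench. Origin: underside of the bowl at its centre; x to the open nose, z up. Bowl 100 (x) x 80 (y) mm outside, floor 2.5 (nose 1.5), walls 3, sides 2.5 mm thick; nose narrows to 50 mm over the last 15 mm; sides 38 mm high from the back to x = -8, then sloping down to 4 mm at x = 35; back wall 42 mm high. Handle bar along x from x = -150 to -56, 20 wide, 24 high, middle at z = 85 mm. Holds about 6 balls
- scoop_grip (a point): point to grip on the scoop's handle: x = -75, y = 0, z = 85 mm in the scoop's frame; handle 20 mm wide there (across the scoop's y); just ahead of it, at x = -58, the steel stem goes down to the bowl and keeps the scoop from sliding back in the grip
- board: square dark wooden ware board fixed on the bench, 240 x 240 x 18 mm thick, for the lid. Origin: centre of its underside
- ball0: white or cream porcelain grinding ball, 30 mm diameter, 35 g, in the tub at the start; origin at its centre. It rolls a little and stays where it stops; smooth and slippery; it needs a slope of about 8 degrees to roll. Between 5 and 9 balls are there (None: this one is absent)
- ball1: white or cream porcelain grinding ball, 30 mm diameter, 35 g, in the tub at the start; origin at its centre. It rolls a little and stays where it stops; smooth and slippery; it needs a slope of about 8 degrees to roll. Between 5 and 9 balls are there (None: this one is absent)
- ball2: white or cream porcelain grinding ball, 30 mm diameter, 35 g, in the tub at the start; origin at its centre. It rolls a little and stays where it stops; smooth and slippery; it needs a slope of about 8 degrees to roll. Between 5 and 9 balls are there (None: this one is absent)
- ball3: white or cream porcelain grinding ball, 30 mm diameter, 35 g, in the tub at the start; origin at its centre. It rolls a little and stays where it stops; smooth and slippery; it needs a slope of about 8 degrees to roll. Between 5 and 9 balls are there (None: this one is absent)
- ball4: white or cream porcelain grinding ball, 30 mm diameter, 35 g, in the tub at the start; origin at its centre. It rolls a little and stays where it stops; smooth and slippery; it needs a slope of about 8 degrees to roll. Between 5 and 9 balls are there (None: this one is absent)
- ball5: white or cream porcelain grinding ball, 30 mm diameter, 35 g, in the tub at the start; origin at its centre. It rolls a little and stays where it stops; smooth and slippery; it needs a slope of about 8 degrees to roll. Between 5 and 9 balls are there (None: this one is absent)
- ball6: white or cream porcelain grinding ball, 30 mm diameter, 35 g, in the tub at the start; origin at its centre. It rolls a little and stays where it stops; smooth and slippery; it needs a slope of about 8 degrees to roll. Between 5 and 9 balls are there (None: this one is absent)
- ball7: white or cream porcelain grinding ball, 30 mm diameter, 35 g, in the tub at the start; origin at its centre. It rolls a little and stays where it stops; smooth and slippery; it needs a slope of about 8 degrees to roll. Between 5 and 9 balls are there (None: this one is absent)
- ball8: white or cream porcelain grinding ball, 30 mm diameter, 35 g, in the tub at the start; origin at its centre. It rolls a little and stays where it stops; smooth and slippery; it needs a slope of about 8 degrees to roll. Between 5 and 9 balls are there (None: this one is absent)
- casserole: bystander: low dark glazed lidded dish, 100 mm diameter, 58 mm high; origin under its centre
- cup: bystander: terracotta mug, 70 mm diameter, 60 mm high; origin under its centre

How it is judged:
By the outcome, as a careful person would: the job done as asked, in the order asked, and still so for the second after the job is handed in, with the robot touching nothing.
Of ball0, ball1, ball2, ball3, ball4, ball5, ball6, ball7, ball8 only 5 to 9 are there at a start; the rules pass over those that are not, and their reading is None.
At some moment in a run one of scoop, lid may be knocked a few centimetres aside while the robot is not near it.
It also fails if it takes over 210 s, if anything falls off the work surface, if the arm or the gripper's body presses on something with over 40 N, if the wrist force passes 120 N, or if a joint passes its speed limit or range.

### The arm

A 6-joint arm with a two-finger parallel gripper is mounted at the origin on the work surface. World frame = base frame: x ahead of the robot, y to its left, z up, the work surface at z = 0. Lengths are in m, angles in rad, forces in N, time in s.
With the tool pointing down it reaches from about 0.325 to 0.9 m from the base axis. Payload 6.1 kg.
Tool frame: the origin (TCP) lies at the very end of the fingers, on their centre line; the grasp point (between the pads) lies 19 mm behind it; z points along the fingers, y is the line along which they close (so a half turn about z gives the same grasp; the last joint's range is limited). The gripper opens to 85 mm and grips with 20 to 120 N. Pads are 22 mm wide; open, the fingers measure 114 mm over their backs; the gripper's body (76 mm by 85 mm) begins 54 mm behind the grasp point. The pads swing forward as they close: fully open they stand 13 mm farther back than shut.
Start: joints at [-1.463, 0.22, 1.526, -0, 1.395, -0.126], TCP at [0.145, -0.608, 0.231] pointing down, gripper open.
Joint ranges: [-2.98, 2.98], [-0.91, 2.08], [0.09, 2.57], [-1.24, 4.39], [0.2, 2.65], [-2.68, 2.68]. Speed limits (rad/s): [2.57, 2.57, 3.01, 3.14, 3.14, 3.14].

### API

Orientations are given as a unit quaternion [x, y, z, w].
In Python, from plant import manip gives the robot as it stands.
- The arm moves only by the tool drive_tool, never from a script. Its argument "series" is a list of rows, each a list of 7 numbers: the shift along the tool's x, y, z in m, then the turn, a rotation vector about the tool's x, y, z in rad, then the closure, from 0 (fully open) to 1 (shut). A call has 1 to 12 rows; each row is the pose to reach, as a shift and turn from the pose commanded when the call began, along the tool's axes at that moment; what a row does not reach only later rows make up. A row lasts 1/10 s, in which the tool goes at most 50 mm and 8.59 degrees, less where a joint would pass 70% of its speed; a pose out of reach is approached as far as the arm can. A call with a gripper value outside its range is refused whole. The fingers move at their own pace and stop on an object; "grip_force" is the grip in N (left out, the last holds). Time passes only in rows, so rows that repeat a pose let the fingers close. It gives the time, the measured TCP pose, the force, the opening and the grip force at its end, in the units of the state.
- manip.get_obs(): the state, without advancing time (a new reading comes with each control period).
- manip.capture(name): name is "side" or "top" or "wrist"; returns the picture (480x640x3 uint8, red, green, blue); there is no depth.
- manip.camera_model(name): a dict with "vertical_fov" (degrees; the focal length in pixels is half the picture's height over the tangent of half this angle, whatever the lens; pixels are square), "cx", "cy" (the principal point, pixels), "D" ([k1, k2, p1, p2, k3] as OpenCV has them; the pictures are not rectified), "R" (3x3) and "t" (3): a world point X has camera coordinates R X + t. Camera axes: x right, y down, z forward; pixel columns grow to the right and rows downward; lengths in m; the calibration is good to about 2 mm. A picture is of the moment at which its call begins: read the wrist's pose just before it. camera_model takes no time and is no camera call; for the wrist camera it gives the pose at the moment of the call.
- manip.job_done(): hands the job in; it is judged then, once.
Trained networks look in the newest picture that a camera, given by its name, has taken for a name from the list of things; names that differ only in an ending like _2 or _b are one class to them, and where a whole thing is asked for, a point or a joint stands for the part that bears it (a point fixed in the world has none). Each returns a list of dicts, best first, with "score" (0 to 1); they miss things now and then, are a little off and sometimes report something else, mostly with a low value. They report only what shows in the picture. A call takes as long as a camera call.
- manip.boxes_of(camera, thing): "at" ([row, column] in pixels, amid what is visible of it).
- manip.outline_of(camera, thing): "pixels" (480x640 bool, what is visible of it) and "at" ([row, column] in pixels, amid what is visible of it).
- manip.mark_of(camera, thing): "at" ([row, column] in pixels: a listed point, or the origin of a listed thing).
The state is a dict: "time_s": time; "qpos": joint angles; "joint_velocities": joint speeds; "tau": joint torques, N m; "position": TCP position; "eef_rot": TCP orientation; "wrist_force": force on the tool from outside, world axes, zero at the start; "wrist_torque": the same for the moment, N m; "finger_gap": finger opening in m; "finger_force": force on a finger pad.
Only numpy, scipy, OpenCV 4.12 (cv2) and the standard library are available. Lean on these libraries where they do the work, as an engineer would, in place of code of your own. Each camera call takes 0.05 s, during which the arm holds its last target. There are 200 camera calls.

## Working session

There is one attempt and no reset: what is moved stays moved. The work goes in short steps, Python scripts to look and compute and a tool call to move; the robot and the scene stay as the last step left them, time stands still between calls to the robot, and variables do not carry over. Pictures are saved under pics/ and viewed, at most 14 in all, crops included, and the job is handed in when it is done.

Besides the shell and the picture viewer there is one more tool, called as name(argument=value, ...), one argument or row to a line, values as JSON. drive_tool: Moves the arm, as the interface text tells. Its arguments: {"type":"object","properties":{"series":{"type":"array"},"grip_force":{"type":"number"}},"required":["series"]}

```bash
ls; mkdir -p pics
cat > h.py <<'E'
import numpy as np, cv2, sys
from plant import manip
from scipy.spatial.transform import Rotation as R
np.set_printoptions(precision=4, suppress=True)
def cam(n):
    m=manip.camera_model(n); f=240/np.tan(np.radians(m['vertical_fov'])/2)
    return np.array([[f,0,m['cx']],[0,f,m['cy']],[0,0,1]]),np.array(m['D'],float),np.array(m['R']),np.array(m['t'])
def ray(n,at,c=None):
    K,D,Rm,t=c or cam(n)
    p=cv2.undistortPoints(np.array([[[at[1],at[0]]]],float),K,D)[0,0]
    return -Rm.T@t, Rm.T@np.array([p[0],p[1],1])
def onz(n,at,z,c=None):
    o,d=ray(n,at,c); return o+d*(z-o[2])/d[2]
def proj(n,X,c=None):
    K,D,Rm,t=c or cam(n)
    return cv2.projectPoints(np.array(X,float).reshape(-1,3),cv2.Rodrigues(Rm)[0],t,K,D)[0].reshape(-1,2)[:, ::-1]
def save(n,name): cv2.imwrite('pics/'+name,cv2.cvtColor(manip.capture(n),cv2.COLOR_RGB2BGR))
def st():
    o=manip.get_obs(); print('t',o['time_s'],'p',np.array(o['position']),'q',np.array(o['eef_rot']),'f',np.array(o['wrist_force']),'gap',o['finger_gap'],'j',np.array(o['qpos'])); return o
def rel(p,Rt):
    "row from current measured pose to target p, rotation matrix Rt"
    o=manip.get_obs(); R0=R.from_quat(o['eef_rot']).as_matrix()
    return np.r_[R0.T@(np.array(p)-o['position']), R.from_matrix(R0.T@Rt).as_rotvec()]
def down(a):
    "tool down, tool x axis at world yaw a"
    c,s=np.cos(a),np.sin(a); return np.array([[c,s,0],[s,-c,0],[0,0,-1]])
E
python3 - <<'E'
from h import *
st()
for n in('side','top'):
    save(n,n+'0.png'); c=cam(n); print(n,-c[2].T@c[3],c[0][0,0])
    for k in ['jar','jar_mouth','lid','lid_handle','release_top','lock_top','tub','scoop','scoop_grip','board','casserole','cup']:
        r=manip.mark_of(n,k); print(k,[(np.round(x['at'],1),round(x['score'],2)) for x in r[:2]])
    r=manip.mark_of(n,'ball0'); print('balls',[(np.round(x['at'],0),round(x['score'],2)) for x in r])
E
```

```text
pics
t 0.0 p [ 0.1447 -0.6074  0.2302] q [ 0.9932  0.1166 -0.     -0.001 ] f [-0.8436 -0.0994  0.1243] gap 0.08505998080545822 j [-1.4631  0.2212  1.5276 -0.      1.3947 -0.1261]
side [0.2996 0.734  0.8404] 573.9967818953095
jar [(array([283.2, 232.8]), 0.93)]
jar_mouth [(array([428.2, 409.4]), 0.67), (array([409.2, 167.4]), 0.31)]
lid [(array([235.8, 224.9]), 0.6)]
lid_handle [(array([214.1, 216.1]), 0.55)]
release_top [(array([226. , 283.4]), 0.63), (array([434.6, 228.7]), 0.6)]
lock_top [(array([219.5, 290.8]), 0.39)]
tub [(array([432.3, 227.9]), 0.58), (array([221. , 435.3]), 0.29)]
scoop [(array([314.6, 344.8]), 0.69), (array([409.6, 192.9]), 0.64)]
scoop_grip [(array([253.5, 353.3]), 0.73)]
board [(array([187.5, 321.1]), 0.8)]
casserole [(array([219.9, 435. ]), 0.8)]
cup [(array([428.8, 410.4]), 0.87)]
balls [(array([409., 194.]), 0.82), (array([414., 212.]), 0.66), (array([438., 185.]), 0.65), (array([435., 161.]), 0.55), (array([438., 207.]), 0.48), (array([218., 292.]), 0.46)]
top [0.3216 0.0082 1.2256] 530.2283681820543
jar [(array([165.2, 302.8]), 0.56)]
jar_mouth [(array([266.9, 292.5]), 0.27), (array([200.8, 157.5]), 0.23)]
lid [(array([147.7, 304.7]), 0.63), (array([201.5, 176.3]), 0.35)]
lid_handle [(array([140.9, 302. ]), 0.89)]
release_top []
lock_top [(array([200. , 333.9]), 0.42)]
tub [(array([215., 174.]), 0.88), (array([320.8, 430.5]), 0.53)]
scoop [(array([269.5, 293.6]), 0.75)]
scoop_grip [(array([260.5, 326.2]), 0.86)]
board [(array([204.5, 444.4]), 0.91), (array([162.2, 304.2]), 0.32)]
casserole [(array([320.6, 431.9]), 0.94), (array([142.2, 300.9]), 0.55)]
cup [(array([330.6, 206.1]), 0.66)]
balls [(array([157., 154.]), 0.71), (array([172., 154.]), 0.71), (array([172., 179.]), 0.7), (array([199., 158.]), 0.68), (array([187., 160.]), 0.66), (array([195., 179.]), 0.58), (array([185., 173.]), 0.45)]
```

View pics/top0.png

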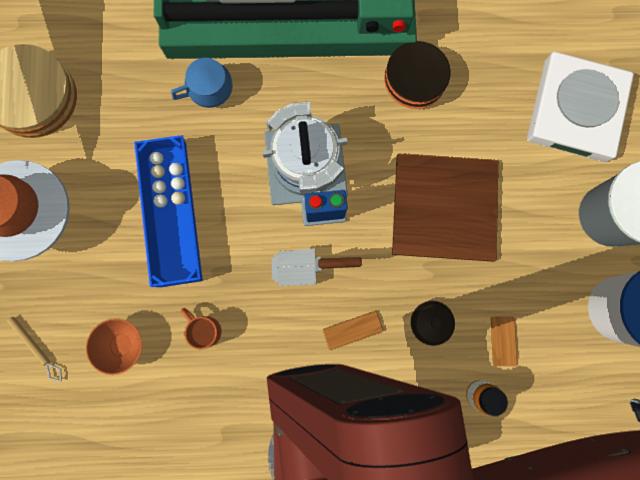

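View pics/side0.png

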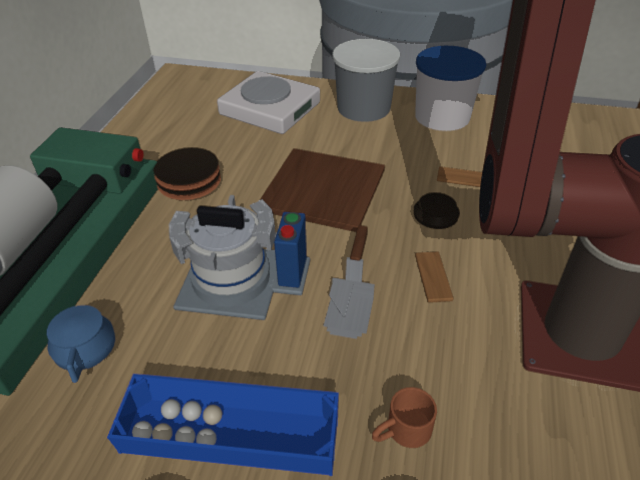

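The top view shows 7 balls in the far part of the tub (rows 157–201, cols 153–180). The red button is at about (201,315) and green at (200,337). The handle is at (142,304), the scoop lies with its nose to the left at (267,292), the board is at (205,446), the mug at (330,203) and the dish at (322,433). The side view agrees, with red at (231,287) and green at (217,292).

```bash
cat > m.py <<'E'
from h import *
im={n:cv2.imread(f'pics/{n}0.png') for n in('top','side')}
def blob(n,lo,hi,box):
    h=cv2.cvtColor(im[n],cv2.COLOR_BGR2HSV); m=cv2.inRange(h,np.array(lo),np.array(hi)); k=np.zeros_like(m); r0,r1,c0,c1=box; k[r0:r1,c0:c1]=m[r0:r1,c0:c1]; return k
def cen(m): y,x=np.nonzero(m); return np.array([y.mean(),x.mean()])
def tri(a,b):
    o1,d1=ray('top',a);o2,d2=ray('side',b); s=np.linalg.lstsq(np.c_[d1,-d2],o2-o1,rcond=None)[0]; p,q=o1+s[0]*d1,o2+s[1]*d2; return (p+q)/2,np.linalg.norm(p-q)
P={}
for nm,lo,hi,bt,bs in [('red',(0,170,130),(8,255,255),(190,212,305,326),(222,240,278,297)),('green',(45,120,60),(80,255,255),(190,212,326,348),(208,226,282,302))]:
    a=cen(blob('top',lo,hi,bt));b=cen(blob('side',lo,hi,bs)); print(nm,a,b,tri(a,b)); P[nm]=onz('top',a,.146 if nm=='red' else .137); print(P[nm])
# handle rib top
m=blob('top',(0,0,0),(180,255,45),(115,170,290,318)); cv2.imwrite('pics/m.png',m)
(c,s,a)=cv2.minAreaRect(np.argwhere(m).astype(np.float32)); bp=cv2.boxPoints((c,s,a)); print('rib top',c,s,a)
w=np.array([onz('top',p,.188) for p in bp]);print(w, w.mean(0), np.linalg.norm(w[0]-w[1]),np.linalg.norm(w[1]-w[2]))
# tub
m=blob('top',(105,120,60),(125,255,255),(125,295,125,210)); h=cv2.convexHull(np.argwhere(m)).reshape(-1,2)
w=np.array([onz('top',p,.06) for p in h]); r=cv2.minAreaRect((w[:,:2]*1000).astype(np.float32)); print('tub',r, cv2.boxPoints(r))
# board
m=blob('top',(0,60,30),(15,255,120),(150,268,388,505)); h=cv2.convexHull(np.argwhere(m)).reshape(-1,2)
w=np.array([onz('top',p,.018) for p in h]); print('board',cv2.minAreaRect((w[:,:2]*1000).astype(np.float32)))
# scoop
print('grip',onz('top',[260.5,326.2],.085),tri([260.5,326.2],[253.5,353.3]),'orig',onz('top',[269.5,293.6],0),onz('side',[314.6,344.8],0))
for px in [(157,157),(169,176),(171,158),(183,178),(186,159),(198,178),(200,160)]: print('ball',onz('top',px,.02))
print('mug',onz('top',[330.6,203],.03),'dish',onz('top',[321,432],.03))
E
python3 m.py
```

```text
red [201.0891 315.0099] [230.814  286.9651] (array([ 0.5436, -0.0016,  0.1399]), np.float64(0.0005839542593185895))
[ 0.5421 -0.0016  0.146 ]
green [199.6863 335.9216] [217.4146 291.5   ] (array([ 0.547 , -0.0456,  0.1342]), np.float64(0.0012826014755436294))
[ 0.5458 -0.0455  0.137 ]
rib top (142.56707763671875, 304.3963317871094) (41.6326904296875, 7.509344100952148) 6.340191841125488
[[0.6991 0.0131 0.188 ]
 [0.6977 0.0283 0.188 ]
 [0.6108 0.021  0.188 ]
 [0.6122 0.0059 0.188 ]] [0.6549 0.0171 0.188 ] 0.015287874171231414 0.08715756984752904
tub ((548.5586547851562, 326.1175842285156), (333.86700439453125, 113.64936828613281), 7.038311004638672) [[375.9202 362.0592]
 [389.846  249.2662]
 [721.1971 290.176 ]
 [707.2714 402.9689]]
board ((547.8681640625, -306.0989074707031), (241.05030822753906, 240.28675842285156), 84.6384048461914)
grip [ 0.4234 -0.0228  0.085 ] (array([ 0.4236, -0.0227,  0.0875]), np.float64(0.0008462574239778281)) orig [0.4122 0.0508 0.    ] [0.4234 0.0533 0.    ]
ball [0.6812 0.3617 0.02  ]
ball [0.6515 0.3176 0.02  ]
ball [0.6477 0.3589 0.02  ]
ball [0.6181 0.3127 0.02  ]
ball [0.6121 0.3561 0.02  ]
ball [0.5828 0.3123 0.02  ]
ball [0.5791 0.3533 0.02  ]
mug [0.2809 0.252  0.03  ] dish [ 0.2865 -0.2565  0.03  ]
```

```bash
cat >> h.py <<'E'
def go(*ps):
    for p in ps: print(np.round(rel(p[:3],down(np.radians(p[3]))),3))
E
python3 - <<'E'
from h import *
go((.543,-.002,.24,4.8))
E
```

```text
[ 0.528 -0.497 -0.009 -0.    -0.     0.15 ]
```

drive_tool(
  series=[
    [0.528,-0.497,-0.009,0,0,0.15,1],
    [0.528,-0.497,-0.009,0,0,0.15,1],
    [0.528,-0.497,-0.009,0,0,0.15,1],
    [0.528,-0.497,-0.009,0,0,0.15,1],
    [0.528,-0.497,-0.009,0,0,0.15,1],
    [0.528,-0.497,-0.009,0,0,0.15,1],
    [0.528,-0.497,-0.009,0,0,0.15,1],
    [0.528,-0.497,-0.009,0,0,0.15,1],
    [0.528,-0.497,-0.009,0,0,0.15,1],
    [0.528,-0.497,-0.009,0,0,0.15,1],
    [0.528,-0.497,-0.009,0,0,0.15,1],
    [0.528,-0.497,-0.009,0,0,0.15,1],
  ],
  grip_force=40,
)

```text
time_s: 2.6
position: [0.4754, -0.1049, 0.2393]
eef_rot: [0.999, 0.042, 0.001, 0.0]
wrist_force: [0.5, -0.8, -0.2]
finger_gap: -0.0003
finger_force: 0.0
```

Run:
```python
from h import *
save('wrist','w1.png'); st()
c=cam('wrist'); print(-c[2].T@c[3])
for k,z in [('lid_handle',.174),('release_top',.146),('lock_top',.137)]:
    for x in manip.mark_of('wrist',k)[:2]: print(k,x['at'],x['score'],onz('wrist',x['at'],z,c))
go((.543,-.002,.165,4.8))
```

```text
t 2.65 p [ 0.4785 -0.0985  0.2394] q [ 0.999   0.0442  0.0021 -0.002 ] f [-1.0465  4.1657 -0.3672] gap 1.0934377726211473e-05 j [-0.3683 -0.1199  1.8647  0.0054  1.3946  1.1132]
[ 0.547  -0.092   0.3815]
release_top [116.4, 158.1] 0.81 [0.5448 0.0085 0.146 ]
[ 0.077 -0.097  0.074  0.     0.     0.003]
```

View pics/w1.png

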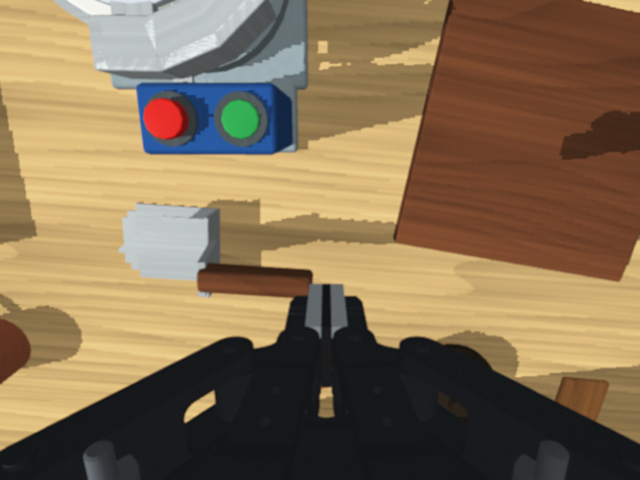

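The wrist view shows red at (118,165) and green at (118,240). The arm was still settling, so I'll approach and recheck.

drive_tool(
  series=[
    [0.077,-0.097,0,0,0,0,1],
    [0.077,-0.097,0,0,0,0,1],
    [0.077,-0.097,0,0,0,0,1],
    [0.077,-0.097,0.04,0,0,0,1],
    [0.077,-0.097,0.074,0,0,0,1],
    [0.077,-0.097,0.074,0,0,0,1],
    [0.077,-0.097,0.074,0,0,0,1],
    [0.077,-0.097,0.074,0,0,0,1],
  ],
)

```text
time_s: 3.6
position: [0.5444, -0.0049, 0.1672]
eef_rot: [0.999, 0.041, 0.002, 0.0]
wrist_force: [0.6, 0.1, 0.7]
finger_gap: -0.0003
finger_force: 0.0
```

Run:
```python
from h import *
save('wrist','w2.png'); st(); c=cam('wrist')
for k,z in [('lid_handle',.174),('release_top',.146),('lock_top',.137)]:
    for x in manip.mark_of('wrist',k)[:2]: print(k,x['at'],x['score'],onz('wrist',x['at'],z,c))
h=cv2.cvtColor(cv2.imread('pics/w2.png'),cv2.COLOR_BGR2HSV)
for lo,hi,z in [((0,200,150),(6,255,255),.146),((50,120,60),(75,255,255),.137)]:
    m=cv2.inRange(h,np.array(lo),np.array(hi)); n,l,s,cc=cv2.connectedComponentsWithStats(m); i=1+np.argmax(s[1:,4]); print(s[i],cc[i],onz('wrist',cc[i][::-1],z,c))
go((.543,-.002,.136,4.8))
```

```text
t 3.65 p [ 0.5446 -0.0047  0.1674] q [0.9991 0.0412 0.002  0.0004] f [ 0.2782 -0.2204 -0.0671] gap 8.054392602367392e-06 j [-0.1535  0.081   1.8059 -0.0001  1.2506  1.3349]
release_top [283.1, 317.8] 0.63 [ 0.5441 -0.0002  0.146 ]
lock_top [285.0, 316.0] 0.67 [0.5392 0.0005 0.137 ]
lock_top [280.5, 409.7] 0.59 [ 0.5454 -0.0448  0.137 ]
[295 265  47  31 817] [314.765 277.705] [0.5466 0.0014 0.146 ]
[ 385  257   48   45 1677] [408.5957 279.2713] [ 0.546  -0.0442  0.137 ]
[-0.001 -0.002  0.031  0.001 -0.003 -0.   ]
```

drive_tool(
  series=[
    [0,-0.004,0.01,0,0,0,1],
    [0,-0.004,0.016,0,0,0,1],
    [0,-0.004,0.022,0,0,0,1],
    [0,-0.004,0.026,0,0,0,1],
    [0,-0.004,0.029,0,0,0,1],
    [0,-0.004,0.031,0,0,0,1],
    [0,-0.004,0.031,0,0,0,1],
  ],
)

```text
time_s: 4.5
position: [0.5426, 0.0007, 0.1368]
eef_rot: [0.999, 0.042, -0.0, -0.0]
wrist_force: [-13.4, 3.3, 24.1]
finger_gap: -0.0
finger_force: 12.1
```

drive_tool(
  series=[
    [0,0,-0.03,0,0,0,1],
    [0,0,-0.08,0,0,0,0.3],
    [0,0,-0.12,0,0,0,0.3],
    [0.05,-0.01,-0.12,0,0,0,0.3],
    [0.07,-0.01,-0.12,0,0,0,0.3],
    [0.07,-0.01,-0.12,0,0,0,0.3],
    [0.07,-0.01,-0.12,0,0,0,0.3],
    [0.07,-0.01,-0.12,0,0,0,0.3],
  ],
)

```text
time_s: 5.3
position: [0.6106, 0.016, 0.2528]
eef_rot: [0.999, 0.042, -0.001, -0.0]
wrist_force: [0.6, -0.3, -0.1]
finger_gap: 0.0595
finger_force: 0.0
```

Run:
```python
from h import *
save('wrist','w3.png'); st(); c=cam('wrist')
for k,z in [('lid_handle',.174),('lid',.132),('release_top',.137),('lock_top',.146)]:
    for x in manip.mark_of('wrist',k)[:2]: print(k,x['at'],x['score'],onz('wrist',x['at'],z,c))
go((.655,.017,.21,4.8),(.655,.017,.155,4.8))
```

```text
t 5.35 p [0.6107 0.016  0.2531] q [ 0.9991  0.0418 -0.0007 -0.    ] f [-1.2685 -0.2301  0.9786] gap 0.05971145613172495 j [-0.1028  0.1748  1.5381 -0.0002  1.4301  1.3845]
lid_handle [165.9, 329.2] 0.94 [0.6581 0.019  0.174 ]
lid [156.9, 327.6] 0.84 [0.6599 0.0199 0.132 ]
release_top [317.4, 345.7] 0.89 [ 0.5435 -0.0038  0.137 ]
lock_top [325.4, 403.7] 0.77 [ 0.5454 -0.0457  0.146 ]
[ 0.044  0.003  0.044  0.    -0.    -0.   ]
[ 0.044  0.003  0.099  0.    -0.    -0.   ]
```

View pics/w3.png

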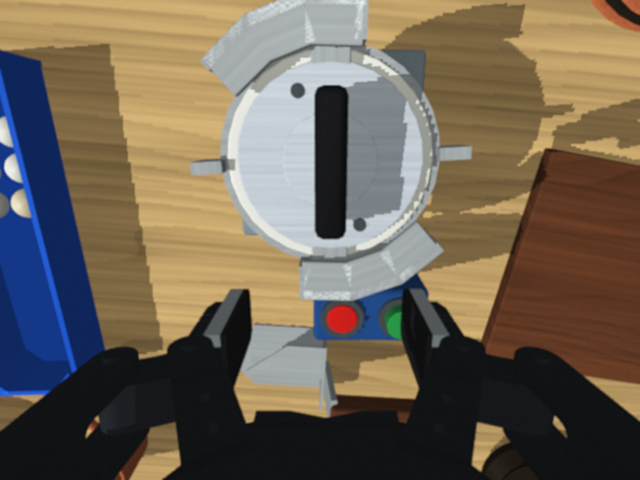

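The wrist view shows the rib at col 331, rows 85–238, between the two claws, and the red button is in. Moving down to grip.

drive_tool(
  series=[
    [0.047,0.002,0,0,0,0,0.3],
    [0.047,0.002,0.03,0,0,0,0.3],
    [0.047,0.002,0.06,0,0,0,0.3],
    [0.047,0.002,0.09,0,0,0,0.3],
    [0.047,0.002,0.097,0,0,0,0.3],
    [0.047,0.002,0.097,0,0,0,0.3],
    [0.047,0.002,0.097,0,0,0,1],
    [0.047,0.002,0.097,0,0,0,1],
    [0.047,0.002,0.097,0,0,0,1],
    [0.047,0.002,0.097,0,0,0,1],
    [0.047,0.002,0.097,0,0,0,1],
  ],
  grip_force=60,
)

```text
time_s: 6.65
position: [0.66, 0.0178, 0.1592]
eef_rot: [0.999, 0.042, 0.002, 0.0]
wrist_force: [-0.2, -0.7, 6.8]
finger_gap: 0.0172
finger_force: 60.1
```

drive_tool(
  series=[
    [0,0,0,0,0,-0.1,1],
    [0,0,0,0,0,-0.24,1],
    [0,0,0,0,0,-0.38,1],
    [0,0,0,0,0,-0.52,1],
    [0,0,0,0,0,-0.66,1],
    [0,0,0,0,0,-0.8,1],
    [0,0,0,0,0,-0.94,1],
    [0,0,0,0,0,-1.08,1],
    [0,0,0,0,0,-1.2,1],
    [0,0,0,0,0,-1.29,1],
    [0,0,0,0,0,-1.29,1],
    [0,0,0,0,0,-1.29,1],
  ],
)

```text
time_s: 7.85
position: [0.66, 0.0184, 0.1592]
eef_rot: [0.773, 0.634, 0.002, 0.001]
wrist_force: [-0.1, 0.5, 6.4]
finger_gap: 0.0172
finger_force: 60.1
```

Run:
```python
from h import *
o=st(); r=R.from_quat(o['eef_rot']).as_matrix(); print(np.degrees(np.arctan2(r[1,0],r[0,0])),o['wrist_torque'])
save('side','s1.png')
```

```text
t 7.85 p [0.66   0.0184 0.1592] q [0.773  0.6344 0.0015 0.0011] f [-0.144   0.5399  6.364 ] gap 0.01716146355591758 j [-0.0918  0.3556  1.4994  0.0007  1.2829  0.1044]
78.74804270854086 [0.2771 0.1524 0.2273]
```

View pics/s1.png

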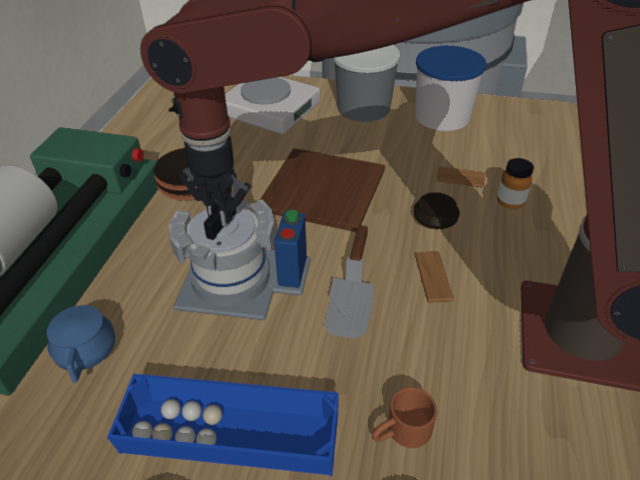

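Turned 74° with no resistance. Now lifting it off.

drive_tool(
  series=[
    [0,0,-0.01,0,0,0,1],
    [0,0,-0.025,0,0,0,1],
    [0,0,-0.05,0,0,0,1],
    [0,0,-0.09,0,0,0,1],
    [0,0,-0.1,0,0,0,1],
    [0,0,-0.1,0,0,0,1],
  ],
)

```text
time_s: 8.5
position: [0.6601, 0.018, 0.2599]
eef_rot: [0.773, 0.634, 0.002, 0.002]
wrist_force: [0.7, 0.3, -3.1]
finger_gap: 0.0173
finger_force: 59.1
```

Run:
```python
from h import *
o=st(); go((.548,-.306,.255,78.7),(.548,-.306,.075,78.7),(.548,-.306,.047,78.7))
```

```text
t 8.5 p [0.6601 0.018  0.2599] q [0.7732 0.6341 0.002  0.002 ] f [ 0.7014  0.3394 -3.0881] gap 0.017316426693215304 j [-0.0921  0.2838  1.3975 -0.      1.4548  0.1049]
[-0.34  -0.047  0.004  0.006 -0.001  0.   ]
[-0.34  -0.048  0.184  0.006 -0.001  0.   ]
[-0.34  -0.048  0.212  0.006 -0.001  0.   ]
```

drive_tool(
  series=[
    [-0.34,-0.047,0,0,0,0,1],
    [-0.34,-0.047,0,0,0,0,1],
    [-0.34,-0.047,0,0,0,0,1],
    [-0.34,-0.047,0,0,0,0,1],
    [-0.34,-0.047,0,0,0,0,1],
    [-0.34,-0.047,0,0,0,0,1],
    [-0.34,-0.047,0,0,0,0,1],
    [-0.34,-0.047,0,0,0,0,1],
    [-0.34,-0.047,0.05,0,0,0,1],
    [-0.34,-0.047,0.1,0,0,0,1],
    [-0.34,-0.047,0.15,0,0,0,1],
    [-0.34,-0.047,0.18,0,0,0,1],
  ],
)

```text
time_s: 9.7
position: [0.5423, -0.3027, 0.0695]
eef_rot: [0.773, 0.634, -0.001, -0.005]
wrist_force: [-1.1, 0.7, -4.1]
finger_gap: 0.0172
finger_force: 59.3
```

Run:
```python
from h import *
o=st(); go((.548,-.306,.047,78.7))
```

```text
t 9.7 p [ 0.5423 -0.3027  0.0695] q [ 0.7732  0.6341 -0.0011 -0.0048] f [-1.1442  0.6877 -4.1187] gap 0.017153712244732083 j [-0.6361  0.3781  1.6529  0.0003  1.1204 -0.4393]
[-0.002  0.006  0.022 -0.009 -0.004  0.   ]
```

drive_tool(
  series=[
    [0,0,0,0,0,0,1],
    [0,0,0,0,0,0,1],
    [0,0,0.01,0,0,0,1],
    [0,0,0.02,0,0,0,1],
    [0,0,0.02,0,0,0,1],
  ],
)

```text
time_s: 10.2
position: [0.5457, -0.3058, 0.0562]
eef_rot: [0.773, 0.634, -0.0, -0.0]
wrist_force: [-0.1, 0.7, -3.3]
finger_gap: 0.0171
finger_force: 59.4
```

drive_tool(
  series=[
    [0,0,0.004,0,0,0,1],
    [0,0,0.007,0,0,0,1],
    [0,0,0.0095,0,0,0,1],
    [0,0,0.0095,0,0,0,1],
    [0,0,0.0095,0,0,0,1],
  ],
)

```text
time_s: 10.7
position: [0.5461, -0.3061, 0.0472]
eef_rot: [0.773, 0.634, 0.0, -0.0]
wrist_force: [0.6, 1.0, -3.4]
finger_gap: 0.017
finger_force: 59.5
```

drive_tool(
  series=[
    [0,0,0.002,0,0,0,1],
    [0,0,0.003,0,0,0,1],
    [0,0,0.003,0,0,0,1],
  ],
)

```text
time_s: 11.0
position: [0.5464, -0.3065, 0.0452]
eef_rot: [0.773, 0.634, 0.0, 0.0]
wrist_force: [-2.2, 0.5, 3.5]
finger_gap: 0.017
finger_force: 60.4
```

Run:
```python
from h import *
go((.425,-.09,.22,94))
```

```text
[ 0.188 -0.161 -0.175  0.001  0.001 -0.267]
```

drive_tool(
  series=[
    [0,0,0,0,0,0,0.3],
    [0,0,0,0,0,0,0.3],
    [0,0,-0.05,0,0,0,0.3],
    [0,0,-0.1,0,0,0,0.3],
    [0,0,-0.15,0,0,0,0.3],
    [0.188,-0.161,-0.175,0,0,-0.267,0.3],
    [0.188,-0.161,-0.175,0,0,-0.267,0.3],
    [0.188,-0.161,-0.175,0,0,-0.267,0.3],
    [0.188,-0.161,-0.175,0,0,-0.267,0.3],
    [0.188,-0.161,-0.175,0,0,-0.267,0.3],
    [0.188,-0.161,-0.175,0,0,-0.267,0.3],
    [0.188,-0.161,-0.175,0,0,-0.267,0.3],
  ],
)

```text
time_s: 12.2
position: [0.4252, -0.0897, 0.22]
eef_rot: [0.681, 0.732, 0.0, 0.001]
wrist_force: [-0.1, 0.1, 0.1]
finger_gap: 0.0596
finger_force: 0.0
```

drive_tool(
  series=[
    [0,0,0,0,0,0,0.3],
    [0,0,0,0,0,0,0.3],
  ],
)

```text
time_s: 12.4
position: [0.4254, -0.0912, 0.2192]
eef_rot: [0.682, 0.731, -0.0, -0.0]
wrist_force: [0.6, -0.6, -0.0]
finger_gap: 0.0596
finger_force: 0.0
```

Run:
```python
from h import *
save('top','t1.png'); save('wrist','w4.png'); st(); c=cam('wrist')
for k,z in [('scoop_grip',.085),('scoop',0)]:
    for x in manip.mark_of('wrist',k)[:2]: print(k,x['at'],x['score'],onz('wrist',x['at'],z,c))
print(manip.mark_of('top','lid')[:2])
```

```text
t 12.5 p [ 0.4252 -0.0911  0.219 ] q [ 0.6824  0.731  -0.0002 -0.0004] f [-0.0478 -1.445  -0.367 ] gap 0.05994083923854928 j [-0.3927 -0.2432  2.0094 -0.0001  1.3762 -0.4613]
scoop_grip [128.4, 320.7] 0.75 [ 0.4158 -0.0216  0.085 ]
scoop_grip [105.4, 543.3] 0.41 [0.5675 0.0046 0.085 ]
scoop [38.7, 328.3] 0.77 [0.4162 0.0526 0.    ]
[{'at': [207.9, 445.7], 'score': 0.64}]
```

View pics/w4.png

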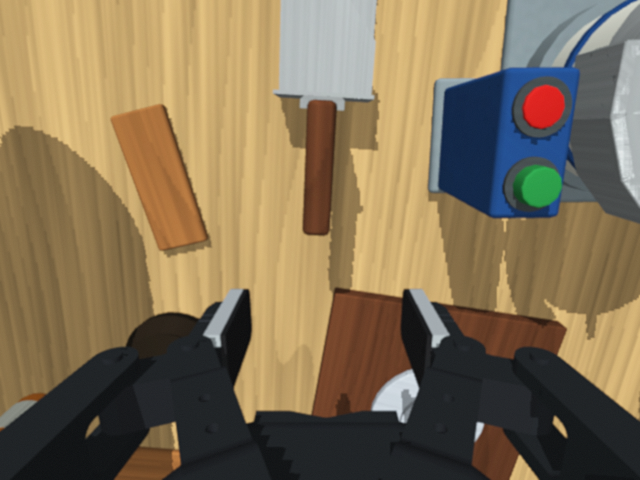

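View pics/t1.png

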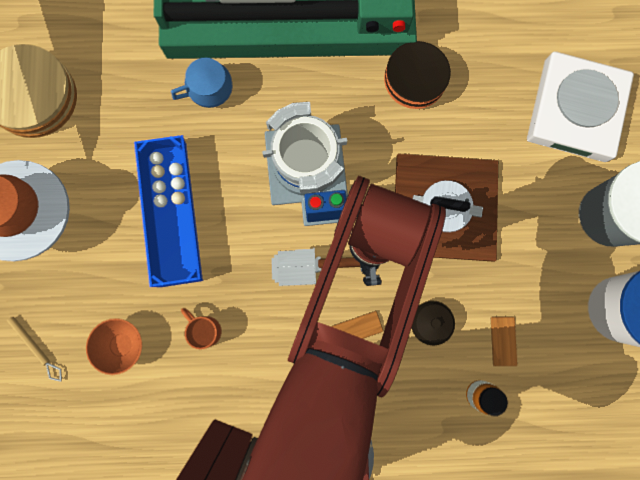

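The wrist view shows the handle from (101,322) to (232,316) and the bowl above it. The top view shows the lid upright on the board at (207,446) and the jar open.

Run:
```python
from h import *
c=cam('wrist'); 
h=cv2.cvtColor(cv2.imread('pics/w4.png'),cv2.COLOR_BGR2HSV); m=cv2.inRange(h,np.array((0,90,20)),np.array((14,255,140))); k=np.zeros_like(m); k[104:240,290:345]=m[104:240,290:345]
rows=[r for r in range(110,228) if k[r].any()]; 
L=np.array([onz('wrist',(r,np.nonzero(k[r])[0].mean()),.097,c)[:2] for r in rows]); f=np.polyfit(L[:,1],L[:,0],1); print(f,90-np.degrees(np.arctan(f[0])),len(rows),L[0],L[-1])
y,x=np.nonzero(k);print(x.min(),x.max(),y.min(),y.max(), onz('wrist',(y.min(),x.mean()),.097,c),onz('wrist',(y.max(),x.mean()),.097,c))
```

```text
[-0.0186  0.4152] 91.06512122711597 118 [ 0.4152 -0.0095] [ 0.4166 -0.0892]
303 335 104 234 [ 0.4134 -0.0059  0.097 ] [ 0.4192 -0.0943  0.097 ]
```

Run:
```python
from h import *
go((.418,-.0195,.22,90.8),(.418,-.0195,.066,90.8))
```

```text
[ 0.072 -0.002 -0.001 -0.001 -0.     0.055]
[ 0.071 -0.002  0.153 -0.001 -0.     0.055]
```

drive_tool(
  series=[
    [0.05,-0.002,0,0,0,0.055,0.3],
    [0.071,-0.002,0.03,0,0,0.055,0.3],
    [0.071,-0.002,0.08,0,0,0.055,0.3],
    [0.071,-0.002,0.12,0,0,0.055,0.3],
    [0.071,-0.002,0.153,0,0,0.055,0.3],
    [0.071,-0.002,0.153,0,0,0.055,0.3],
    [0.071,-0.002,0.153,0,0,0.055,0.3],
    [0.071,-0.002,0.153,0,0,0.055,0.3],
  ],
)

```text
time_s: 13.45
position: [0.4198, -0.0201, 0.0683]
eef_rot: [0.702, 0.712, 0.001, 0.001]
wrist_force: [0.1, -0.6, 0.6]
finger_gap: 0.0598
finger_force: 0.0
```

drive_tool(
  series=[
    [0,0,0,0,0,0,1],
    [0,0,0,0,0,0,1],
    [0,0,0,0,0,0,1],
    [0,0,0,0,0,0,1],
    [0,0,0,0,0,0,1],
  ],
  grip_force=110,
)

```text
time_s: 13.95
position: [0.4186, -0.0199, 0.067]
eef_rot: [0.702, 0.712, 0.0, 0.001]
wrist_force: [-1.8, -1.5, 5.3]
finger_gap: 0.0183
finger_force: 108.6
```

Run:
```python
from h import *
st(); save('wrist','w5.png')
```

```text
t 13.95 p [ 0.4186 -0.0199  0.067 ] q [0.7017 0.7124 0.0002 0.0006] f [-1.7696 -1.4877  5.343 ] gap 0.01829917690910574 j [-0.2358 -0.0881  2.1847 -0.0004  1.0437 -0.2507]
```

View pics/w5.png

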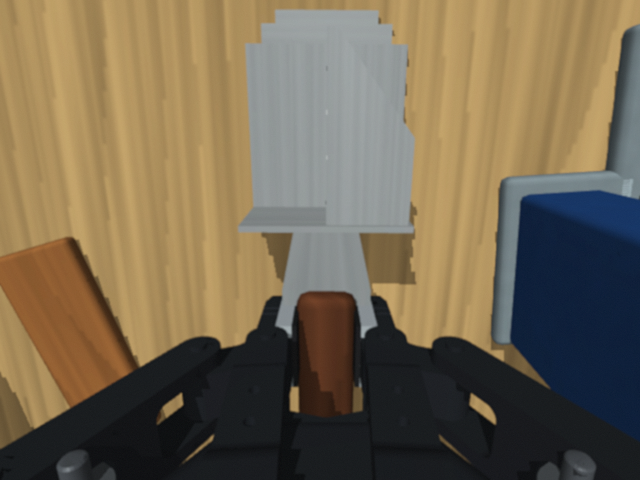

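The scoop is gripped squarely: handle at col 326, bowl centred on col 329.

Run:
```python
from h import *
go((.42,.312,.225,7))
```

```text
[ 0.332  0.007 -0.158  0.001 -0.     1.464]
```

drive_tool(
  series=[
    [0,0,-0.02,0,0,0,1],
    [0,0,-0.06,0,0,0,1],
    [0.03,0.001,-0.1,0,0,0.15,1],
    [0.07,0.002,-0.13,0,0,0.3,1],
    [0.1,0.003,-0.158,0,0,0.44,1],
    [0.135,0.004,-0.158,0,0,0.59,1],
    [0.17,0.005,-0.158,0,0,0.74,1],
    [0.2,0.005,-0.158,0,0,0.88,1],
    [0.235,0.006,-0.158,0,0,1.03,1],
    [0.27,0.006,-0.158,0,0,1.18,1],
    [0.3,0.007,-0.158,0,0,1.32,1],
    [0.332,0.007,-0.158,0,0,1.464,1],
  ],
)

```text
time_s: 15.2
position: [0.4194, 0.3138, 0.2235]
eef_rot: [0.998, 0.066, -0.001, 0.0]
wrist_force: [0.7, -0.4, -1.6]
finger_gap: 0.0184
finger_force: 107.8
```

drive_tool(
  series=[
    [0,0,0,0,0,0,1],
    [0,0,0,0,0,0,1],
    [0,0,0,0,0,0,1],
  ],
)

```text
time_s: 15.5
position: [0.4197, 0.3118, 0.2237]
eef_rot: [0.998, 0.07, -0.001, 0.0]
wrist_force: [1.3, -0.1, -1.3]
finger_gap: 0.0188
finger_force: 108.1
```

Run:
```python
from h import *
save('wrist','w6.png'); o=st(); r=R.from_quat(o['eef_rot']).as_matrix(); print('yaw',np.degrees(np.arctan2(r[1,0],r[0,0])))
c=cam('wrist'); h=cv2.cvtColor(cv2.imread('pics/w6.png'),cv2.COLOR_BGR2HSV); m=cv2.inRange(h,np.array((105,120,40)),np.array((128,255,255)))
n,l,s,_=cv2.connectedComponentsWithStats(m); 
a=[]
for row in range(20,330,15):
    x=np.nonzero(m[row])[0]
    if len(x)<20: continue
    p,q=onz('wrist',(row,x.min()),.06,c),onz('wrist',(row,x.max()),.06,c); w=np.linalg.norm(p-q); print(row,x.min(),x.max(),p[:2],q[:2],round(w,4))
```

```text
t 15.55 p [0.4199 0.3116 0.2239] q [ 0.9976  0.0693 -0.0004  0.0003] f [-0.0938  0.7157 -1.2826] gap 0.018555305811236975 j [ 0.4876 -0.0186  1.7984 -0.0002  1.3627  1.9198]
yaw 7.943316269894026
20 253 404 [0.5542 0.3844] [0.5694 0.2768] 0.1087
245 260 389 [0.3858 0.3635] [0.4009 0.2562] 0.1084
```

View pics/w6.png

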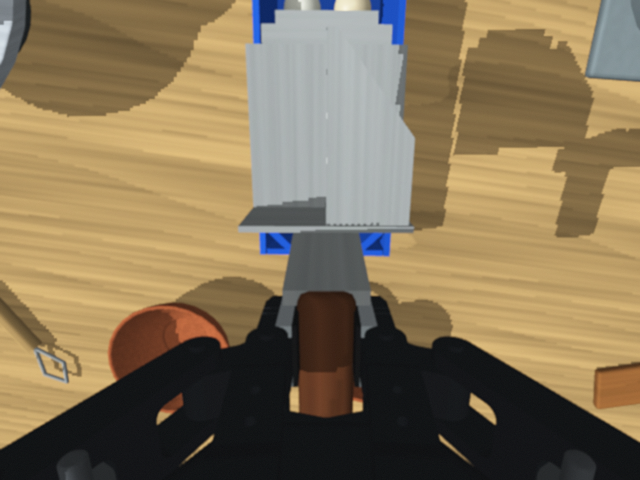

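The wrist view shows the tub rim edges at cols 253/404 (row 20) and 260/389 (row 245), with two balls just beyond the nose. The bowl is centred in the tub and turned about 1° off.

```bash
cat >> h.py <<'E'
C=np.array([.5497,.3291]);U=np.array([.9925,.1222])
def tub(x,z,off=0.):
    "TCP world for scoop origin at tub x (m), underside height z"
    p=C+U*(x-.075)+off*np.array([-U[1],U[0]]); return (p[0],p[1],z+.066,7.02)
E
python3 - <<'E'
from h import *
c=cam('wrist'); o=manip.get_obs(); r=R.from_quat(o['eef_rot']).as_matrix()
for px,z in [((228,240),.2),((228,413),.2),((11,275),.158),((11,380),.158)]: print((r.T@(onz('wrist',px,z,c)-o['position'])))
go(tub(-.095,.09),tub(-.095,.012))
E
```

```text
[ 0.0255 -0.0396  0.0238]
[0.0256 0.0382 0.0239]
[ 0.1235 -0.0259  0.0657]
[0.1236 0.0252 0.0658]
[-0.039 -0.002  0.068  0.001  0.001  0.016]
[-0.039 -0.002  0.146  0.001  0.001  0.016]
```

drive_tool(
  series=[
    [-0.039,-0.002,0,0,0,0.016,1],
    [-0.039,-0.002,0.03,0,0,0.016,1],
    [-0.039,-0.002,0.06,0,0,0.016,1],
    [-0.039,-0.002,0.06,0,0,0.016,1],
    [-0.039,-0.002,0.06,0,0,0.016,1],
  ],
)

```text
time_s: 16.05
position: [0.3811, 0.3084, 0.1645]
eef_rot: [0.998, 0.061, -0.0, 0.0]
wrist_force: [0.7, 0.6, -0.8]
finger_gap: 0.0183
finger_force: 108.0
```

Run:
```python
from h import *
st(); go(tub(-.095,.012))
```

```text
t 16.05 p [0.3811 0.3084 0.1645] q [ 0.9982  0.0607 -0.0004  0.0003] f [ 0.6699  0.6347 -0.8199] gap 0.01834317270194833 j [ 0.5193 -0.0445  1.9391 -0.0001  1.2481  1.9686]
[-0.    -0.     0.086  0.     0.001 -0.001]
```

drive_tool(
  series=[
    [0,0,0.04,0,0,0,1],
    [0,0,0.07,0,0,0,1],
    [0,0,0.086,0,0,0,1],
    [0,0,0.089,0,0,0,1],
    [0,0,0.091,0,0,0,1],
    [0,0,0.091,0,0,0,1],
  ],
)

```text
time_s: 16.65
position: [0.3825, 0.3096, 0.0749]
eef_rot: [0.998, 0.061, 0.001, -0.001]
wrist_force: [1.4, -0.8, -2.6]
finger_gap: 0.0184
finger_force: 108.0
```

drive_tool(
  series=[
    [0,0,0.002,0,0,0,1],
    [0,0,0.003,0,0,0,1],
    [0,0,0.003,0,0,0,1],
    [0,0,0.003,0,0,0,1],
  ],
)

```text
time_s: 17.05
position: [0.3825, 0.3099, 0.0719]
eef_rot: [0.998, 0.061, 0.001, -0.001]
wrist_force: [0.7, -1.1, 5.6]
finger_gap: 0.0185
finger_force: 109.1
```

Run:
```python
from h import *
st(); go(tub(-.095,.005),tub(.104,.005))
```

```text
t 17.05 p [0.3825 0.3099 0.0719] q [ 0.9981  0.0611  0.0015 -0.0007] f [ 0.7111 -1.0788  5.6358] gap 0.01854867444445474 j [ 0.5206  0.0829  2.0032 -0.0001  1.0523  1.9692]
[-0.002  0.001  0.001 -0.001 -0.003 -0.   ]
[ 0.197  0.001  0.002 -0.001 -0.003 -0.   ]
```

drive_tool(
  series=[
    [0.01,0,0,0,0,0,1],
    [0.02,0,0,0,0,0,1],
    [0.03,0,0,0,0,0,1],
    [0.04,0,0,0,0,0,1],
    [0.05,0,0,0,0,0,1],
    [0.06,0,0,0,0,0,1],
    [0.07,0,0,0,0,0,1],
    [0.08,0,0,0,0,0,1],
    [0.09,0,0,0,0,0,1],
    [0.1,0,0,0,0,0,1],
    [0.11,0,0,0,0,0,1],
    [0.12,0,0,0,0,0,1],
  ],
)

```text
time_s: 18.25
position: [0.4995, 0.325, 0.0722]
eef_rot: [0.998, 0.061, -0.001, -0.001]
wrist_force: [-10.9, 1.5, 22.5]
finger_gap: 0.0182
finger_force: 112.3
```

drive_tool(
  series=[
    [0.008,0,0,0,0,0,1],
    [0.016,0,0,0,0,0,1],
    [0.024,0,0,0,0,0,1],
    [0.032,0,0,0,0,0,1],
    [0.04,0,0,0,0,0,1],
    [0.048,0,0,0,0,0,1],
    [0.054,0,0,0,0,0,1],
    [0.06,0,0,0,0,0,1],
    [0.06,0,0,0,0,0,1],
  ],
)

```text
time_s: 19.15
position: [0.559, 0.332, 0.0722]
eef_rot: [0.998, 0.061, -0.001, -0.0]
wrist_force: [-7.2, 0.4, 11.8]
finger_gap: 0.0186
finger_force: 110.4
```

Run:
```python
from h import *
save('wrist','w7.png'); st(); go(tub(.108,.005))
```

```text
t 19.2 p [0.559  0.332  0.0722] q [ 0.9981  0.0612 -0.0009 -0.0005] f [-6.9665  0.2456 11.9379] gap 0.018679562626016354 j [0.414  0.4301 1.5773 0.0016 1.1355 1.8616]
[ 0.023  0.002  0.001 -0.001  0.002  0.   ]
```

View pics/w7.png

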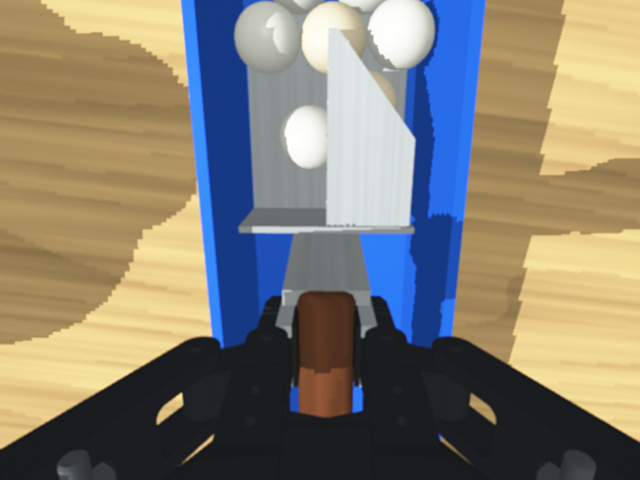

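Balls are at the nose — (30,265), (30,335), (30,400) — with others in the bowl at (135,305) and (85,385). Pushing on gently.

drive_tool(
  series=[
    [0.004,0,0,0,0,0,1],
    [0.008,0.001,0,0,0,0,1],
    [0.012,0.001,0,0,0,0,1],
    [0.016,0.001,0,0,0,0,1],
    [0.02,0.001,0,0,0,0,1],
    [0.022,0.001,0,0,0,0,1],
    [0.022,0.001,0,0,0,0,1],
  ],
)

```text
time_s: 19.9
position: [0.5804, 0.3337, 0.0723]
eef_rot: [0.998, 0.061, -0.001, -0.0]
wrist_force: [-9.2, -1.4, 13.2]
finger_gap: 0.0186
finger_force: 110.4
```

Run:
```python
from h import *
a=manip.capture('side')[370:480,100:350]; b=manip.capture('wrist')[0:240,160:500]; st()
a=cv2.resize(a,None,fx=2.4,fy=2.4); b=cv2.resize(b,(600,336)); 
cv2.imwrite('pics/c1.png',cv2.cvtColor(np.vstack([a,b]),cv2.COLOR_RGB2BGR)); go(tub(.108,.005))
```

```text
t 20.0 p [0.5804 0.3336 0.0723] q [ 0.9981  0.0613 -0.0013 -0.0003] f [-8.7912 -0.0588 13.0333] gap 0.0180972347913313 j [0.4033 0.4716 1.52   0.0017 1.1523 1.8507]
[ 0.002  0.001  0.001 -0.001  0.003  0.   ]
```

View pics/c1.png

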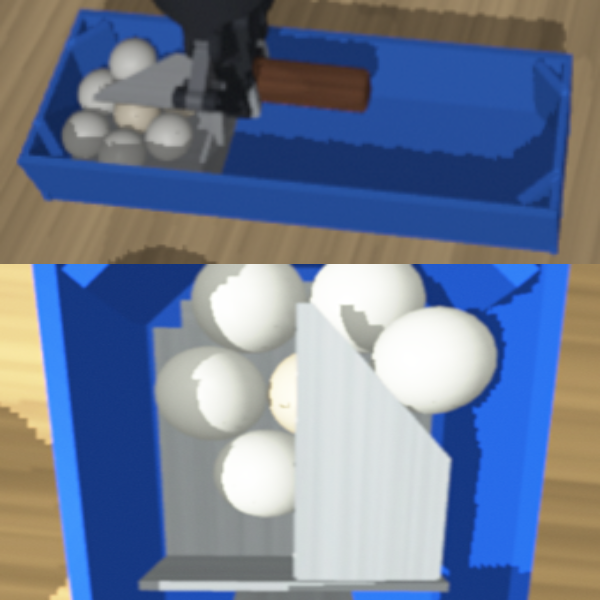

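The side crop shows the bowl at the end wall with the balls in it, one of them riding high on the right-hand rim at about (60,133). I'll tilt the nose up slowly in place, then lift a little and look.

drive_tool(
  series=[
    [-0.001,0.001,0,0,0.03,0,1],
    [-0.003,0.001,0.001,0,0.06,0,1],
    [-0.005,0.001,0.002,0,0.09,0,1],
    [-0.007,0.001,0.003,0,0.12,0,1],
    [-0.009,0.001,0.004,0,0.16,0,1],
    [-0.011,0.001,0.005,0,0.2,0,1],
    [-0.012,0.001,0.006,0,0.24,0,1],
    [-0.014,0.001,0.007,0,0.28,0,1],
    [-0.016,0.001,0.008,0,0.32,0,1],
    [-0.016,0.001,0.008,0,0.35,0,1],
    [-0.016,0.001,0.0,0,0.35,0,1],
    [-0.016,0.001,-0.01,0,0.35,0,1],
  ],
)

```text
time_s: 21.2
position: [0.5645, 0.3295, 0.0794]
eef_rot: [0.983, 0.06, 0.172, -0.01]
wrist_force: [1.0, -0.1, -4.4]
finger_gap: 0.0183
finger_force: 107.9
```

Run:
```python
from h import *
a=manip.capture('side')[350:480,100:350]; b=manip.capture('wrist')[0:240,160:500]; st()
a=cv2.resize(a,(600,312)); b=cv2.resize(b,(400,282)); b=np.pad(b,((0,0),(0,200),(0,0)))
cv2.imwrite('pics/c2.png',cv2.cvtColor(np.vstack([a,b]),cv2.COLOR_RGB2BGR))
```

```text
t 21.3 p [0.5678 0.3307 0.0832] q [ 0.9826  0.0599  0.1755 -0.0115] f [ 0.9535  0.2192 -4.2371] gap 0.01825470367152398 j [ 0.4664  0.2348  1.85   -0.1741  0.7295  2.0261]
```

View pics/c2.png

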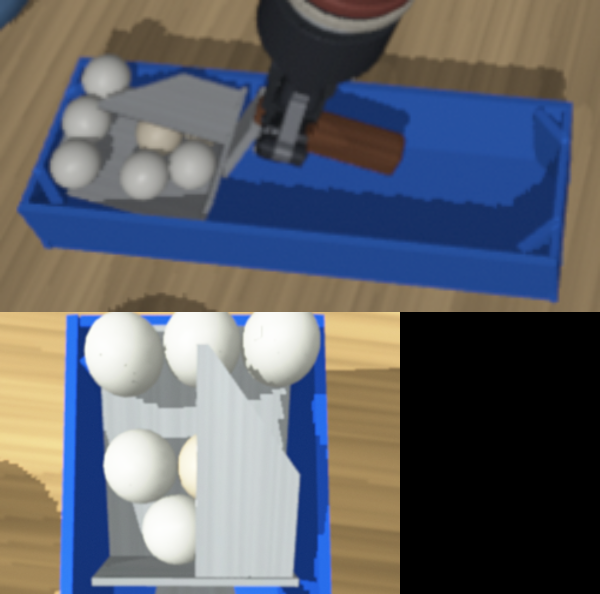

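The balls have partly settled: three near the nose, at least three further back. I'll tilt a little more, wait, and locate the balls numerically.

drive_tool(
  series=[
    [0,0,0,0,0.04,0,1],
    [-0.003,0,0,0,0.08,0,1],
    [-0.003,0,0,0,0.1,0,1],
    [-0.003,0,0,0,0.1,0,1],
    [-0.003,0,0,0,0.1,0,1],
    [-0.003,0,0,0,0.1,0,1],
    [-0.003,0,0,0,0.1,0,1],
  ],
)

```text
time_s: 22.0
position: [0.5638, 0.3295, 0.0797]
eef_rot: [0.973, 0.059, 0.223, -0.014]
wrist_force: [-0.2, 0.3, -4.0]
finger_gap: 0.0182
finger_force: 108.1
```

```bash
cat >> h.py <<'E'
def balls(verbose=1):
    "triangulate balls seen in side+top; wrist pixel list"
    out={}
    for n in('side','top','wrist'):
        manip.capture(n); c=cam(n); out[n]=[np.array(x['at']) for x in manip.boxes_of(n,'ball0') if x['score']>.4]
        print(n,[tuple(np.round(x).astype(int).tolist()) for x in out[n]])
    res=[]
    cs,ct=cam('side'),cam('top')
    for a in out['top']:
        for b in out['side']:
            o1,d1=ray('top',a,ct);o2,d2=ray('side',b,cs);s=np.linalg.lstsq(np.c_[d1,-d2],o2-o1,rcond=None)[0];p,q=o1+s[0]*d1,o2+s[1]*d2
            e=np.linalg.norm(p-q); X=(p+q)/2
            if e<.006 and -.01<X[2]<.4: res.append((round(e,4),X))
    for e,X in sorted(res,key=lambda r:r[0]):
        d=X[:2]-C; print(e,X,'tub',np.array([d@U,d@[-U[1],U[0]]]))
    return out
E
python3 - <<'E'
from h import *
st(); balls()
o=manip.get_obs(); r=R.from_quat(o['eef_rot']).as_matrix(); 
for nm,v in [('nose',(.125,0,.066)),('back',(.025,0,.066)),('backtop',(.025,0,.024))]: X=r@v+o['position']; d=X[:2]-C; print(nm,X,'tub',d@U,d@[-U[1],U[0]])
E
```

```text
t 22.0 p [0.5638 0.3295 0.0797] q [ 0.9729  0.0593  0.2229 -0.0137] f [-0.2075  0.2548 -3.9854] gap 0.018197434261574448 j [ 0.4882  0.1956  1.9335 -0.2768  0.6064  2.1328]
side [(375, 141), (414, 137), (424, 155), (408, 160), (398, 143), (419, 178)]
top [(156, 149), (180, 159)]
wrist [(182, 306), (24, 400), (132, 280), (52, 354), (132, 318), (243, 266), (64, 278)]
0.0027 [0.621  0.348  0.0499] tub [0.0731 0.0101]
0.0038 [0.6616 0.3543 0.1037] tub [0.1142 0.0113]
0.006 [0.6723 0.3644 0.072 ] tub [0.126  0.0201]
nose [0.7035 0.3467 0.0742] tub 0.15475074632177088 -0.0013591977674379404
back [0.6141 0.3357 0.0307] tub 0.06470505661478138 -0.001326436253859577
backtop [0.596  0.3335 0.0685] tub 0.04643788912652809 -0.0013193867958620207
```

Run:
```python
from h import *
o=manip.get_obs(); r=R.from_quat(o['eef_rot']).as_matrix(); p0=np.array(o['position'])
cw=cam('wrist'); S=[(375,141),(414,137),(424,155),(408,160),(398,143),(419,178)]
toS=lambda X: (r.T@(X-p0))*[1,1,-1]+[-.075,0,.066]   # scoop frame (y mirrored)
for a in [(182,306),(24,400),(132,280),(52,354),(132,318),(64,278)]:
    O,d=ray('wrist',a,cw); l=[]
    for b in S:
        o2,d2=ray('side',b); s=np.linalg.lstsq(np.c_[d,-d2],o2-O,rcond=None)[0]; p,q=O+s[0]*d,o2+s[1]*d2
        l.append((np.linalg.norm(p-q),b,toS((p+q)/2),((p+q)/2)))
    l.sort(key=lambda t:t[0]); print(a,[(round(e,4),b,x,X) for e,b,x,X in l[:2]])
```

```text
(182, 306) [(np.float64(0.0), (419, 178), array([-0.0333, -0.0113,  0.0132]), array([0.6219, 0.348 , 0.0499])), (np.float64(0.0297), (408, 160), array([-0.0155, -0.0116,  0.0337]), array([0.629 , 0.3492, 0.076 ]))]
(24, 400) [(np.float64(0.0046), (375, 141), array([0.0403, 0.0333, 0.0185]), array([0.6909, 0.3116, 0.0866])), (np.float64(0.0275), (398, 143), array([ 0.0354,  0.0293, -0.0173]), array([0.7015, 0.3169, 0.0523]))]
(132, 280) [(np.float64(0.0047), (424, 155), array([-0.0064, -0.0248,  0.0026]), array([0.6489, 0.3649, 0.052 ])), (np.float64(0.0083), (408, 160), array([-0.004 , -0.0198,  0.0438]), array([0.6339, 0.358 , 0.0901]))]
(52, 354) [(np.float64(0.0047), (398, 143), array([ 0.0281,  0.0119, -0.0014]), array([0.6859, 0.3325, 0.0634])), (np.float64(0.0169), (414, 137), array([ 0.031 ,  0.0123, -0.0504]), array([0.7097, 0.335 , 0.0205]))]
(132, 318) [(np.float64(0.0021), (424, 155), array([-0.0082, -0.0059, -0.036 ]), array([0.6662, 0.348 , 0.0165])), (np.float64(0.0064), (408, 160), array([-0.0054, -0.0046,  0.0145]), array([0.6471, 0.3444, 0.0631]))]
(64, 278) [(np.float64(0.004), (414, 137), array([ 0.0246, -0.0234,  0.0114]), array([0.673 , 0.3665, 0.0734])), (np.float64(0.0116), (398, 143), array([ 0.0228, -0.018 ,  0.0495]), array([0.6556, 0.3589, 0.1069]))]
```

drive_tool(
  series=[
    [-0.01,0,0.004,0,0,0,1],
    [-0.02,0,0.009,0,0,0,1],
    [-0.03,0,0.013,0,0,0,1],
    [-0.036,0,0.015,0.05,0,0,1],
    [-0.036,0,0.015,0.1,0,0,1],
    [-0.036,0,0.015,0.15,0,0,1],
    [-0.036,0,0.015,0.15,0,0,1],
    [-0.036,0,0.015,0.08,0,0,1],
    [-0.036,0,0.015,0,0,0,1],
    [-0.036,0,0.015,0,0,0,1],
    [-0.036,0,0.015,0,0,0,1],
    [-0.036,0,0.015,0,0,0,1],
  ],
)

```text
time_s: 23.5
position: [0.539, 0.3273, 0.052]
eef_rot: [0.972, 0.06, 0.225, -0.015]
wrist_force: [-2.0, -1.8, 7.2]
finger_gap: 0.0187
finger_force: 111.4
```

```bash
cat >> h.py <<'E'
def inscoop():
    out=balls(); o=manip.get_obs(); r=R.from_quat(o['eef_rot']).as_matrix(); p0=np.array(o['position']); cw=cam('wrist'); print(p0,o['wrist_force'])
    for a in out['wrist']:
        O,d=ray('wrist',a,cw); l=[]
        for b in out['side']:
            o2,d2=ray('side',b); s=np.linalg.lstsq(np.c_[d,-d2],o2-O,rcond=None)[0]; p,q=O+s[0]*d,o2+s[1]*d2; X=(p+q)/2
            l.append((round(np.linalg.norm(p-q),4),tuple(np.round(b).astype(int).tolist()),(r.T@(X-p0))*[1,1,-1]+[-.075,0,.066],X))
        l=[t for t in sorted(l,key=lambda t:t[0]) if t[0]<.009][:2]; print(np.round(a),*l)
E
python3 -c "
from h import *
inscoop(); st()"
```

```text
side [(387, 160), (406, 161), (433, 175), (425, 193), (420, 159)]
top [(166, 152), (180, 158), (158, 174)]
wrist [(180, 308), (126, 323), (22, 406), (48, 362), (122, 277), (58, 280)]
0.0003 [0.6657 0.3105 0.0652] tub [ 0.1128 -0.0326]
0.0004 [0.6396 0.3519 0.0876] tub [0.092  0.0116]
0.001 [0.6264 0.3583 0.0244] tub [0.0797 0.0196]
0.0024 [0.6468 0.3604 0.0584] tub [0.1002 0.0192]
[0.539  0.3273 0.0521] [-0.0719 -1.1159  6.486 ]
[180. 308.] (np.float64(0.0054), (425, 193), array([-0.028 , -0.0098,  0.0232]), array([0.5984, 0.3446, 0.0342]))
[126. 323.] (np.float64(0.0037), (433, 175), array([-0.0076, -0.0036, -0.0312]), array([ 0.641 ,  0.3439, -0.0058]))
[ 22. 406.] (np.float64(0.0022), (387, 160), array([0.0407, 0.0358, 0.016 ]), array([0.6684, 0.3074, 0.0578]))
[ 48. 362.] (np.float64(0.0032), (406, 161), array([0.0298, 0.0155, 0.0024]), array([0.6621, 0.3271, 0.0408]))
[122. 277.] (np.float64(0.0002), (433, 175), array([-0.0038, -0.0253,  0.0124]), array([0.6227, 0.3633, 0.0352]))
[ 58. 280.] (np.float64(0.0035), (420, 159), array([ 0.0248, -0.0209,  0.0243]), array([0.6436, 0.3613, 0.0585]))
t 23.8 p [0.539  0.3273 0.0521] q [ 0.9725  0.0602  0.2246 -0.0156] f [-0.0719 -1.1159  6.486 ] gap 0.01828232197948305 j [ 0.5061  0.1959  1.9993 -0.3166  0.5423  2.1918]
```

drive_tool(
  series=[
    [0.004,0,-0.009,0,0,0,1],
    [0.009,0,-0.018,0,0,0,1],
    [0.013,0,-0.027,0,0,0,1],
    [0.015,-0.004,-0.032,0,0,0,1],
    [0.017,-0.01,-0.036,0,0,0,1],
    [0.017,-0.012,-0.036,0.08,0,0,1],
    [0.017,-0.012,-0.036,0.12,0,0,1],
    [0.017,-0.012,-0.036,0.06,0,0,1],
    [0.017,-0.012,-0.036,0,0,0,1],
    [0.017,-0.012,-0.036,0,0,0,1],
  ],
)

```text
time_s: 24.8
position: [0.5358, 0.3391, 0.0902]
eef_rot: [0.973, 0.06, 0.223, -0.013]
wrist_force: [2.2, -5.8, -1.9]
finger_gap: 0.0181
finger_force: 111.7
```

```bash
python3 -c "
from h import *
inscoop(); st()"
```

```text
side [(414, 151), (425, 170), (416, 191), (408, 175), (399, 155), (375, 155), (212, 436)]
top [(157, 167), (164, 159), (167, 142)]
wrist [(50, 335), (125, 286), (128, 326), (54, 283), (25, 409)]
0.0019 [0.6788 0.3371 0.0247] tub [ 0.1291 -0.0079]
0.0029 [0.6687 0.3281 0.0569] tub [ 0.118  -0.0155]
0.0057 [0.6319 0.3635 0.1256] tub [0.0858 0.0241]
0.006 [0.6584 0.3159 0.1065] tub [ 0.1063 -0.0264]
[0.5354 0.3381 0.0897] [ 0.7871 -0.8051 -3.9892]
[ 50. 335.] (np.float64(0.0031), (399, 155), array([0.0288, 0.0037, 0.0208]), array([0.6481, 0.3482, 0.094 ])) (np.float64(0.0084), (414, 151), array([ 0.0302,  0.002 , -0.0165]), array([0.6652, 0.3521, 0.061 ]))
[125. 286.] (np.float64(0.0017), (425, 170), array([-0.0045, -0.0207,  0.0112]), array([0.6195, 0.3693, 0.071 ])) (np.float64(0.0073), (408, 175), array([-0.0019, -0.0161,  0.0525]), array([0.6046, 0.3628, 0.1093]))
[128. 326.] (np.float64(0.0012), (425, 170), array([-0.0073, -0.0011, -0.0278]), array([0.6363, 0.3517, 0.0346])) (np.float64(0.0052), (408, 175), array([-0.004 , -0.0005,  0.0232]), array([0.6173, 0.3487, 0.082 ]))
[ 54. 283.] (np.float64(0.004), (414, 151), array([ 0.0272, -0.0198,  0.0207]), array([0.6439, 0.3714, 0.0933]))
[ 25. 409.] (np.float64(0.0049), (212, 436), array([-0.0898, -0.0724,  0.5798]), array([0.2919, 0.3808, 0.546 ])) (np.float64(0.007), (375, 155), array([0.0398, 0.0374, 0.0235]), array([0.661 , 0.3159, 0.1013]))
t 25.1 p [0.5354 0.3381 0.0897] q [ 0.973   0.0595  0.2224 -0.0141] f [ 0.7871 -0.8051 -3.9892] gap 0.018267492305955903 j [ 0.5295  0.1413  1.9732 -0.2948  0.6307  2.1822]
```

Run:
```python
from h import *
a=manip.capture('side')[350:450,105:265]; b=manip.capture('wrist')[0:240,200:460]; t=manip.capture('top')[130:210,125:225]
a=cv2.resize(a,(480,300),interpolation=cv2.INTER_CUBIC); t=cv2.resize(t,(320,300),interpolation=cv2.INTER_CUBIC); b=cv2.resize(b,(325,300))
im=np.vstack([np.hstack([a,t]),np.hstack([b,np.zeros((300,475,3),np.uint8)])])
cv2.imwrite('pics/c3.png',cv2.cvtColor(im,cv2.COLOR_RGB2BGR))
```

```text
(no output)
```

View pics/c3.png

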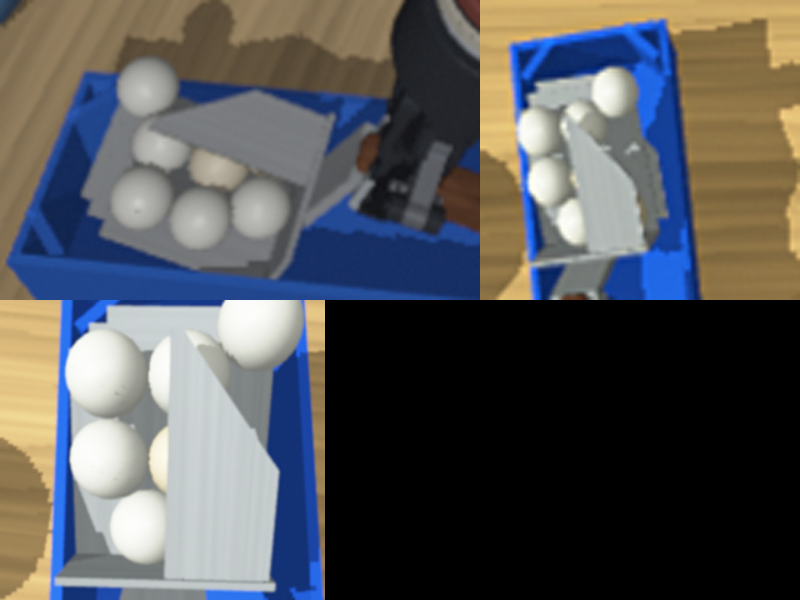

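The composite shows all six visible balls sitting in the bowl, plus one perched at the nose's right corner (side crop (85,148)). One wall renders oddly, but physically the bowl holds them. I'll roll slightly left so the perched ball leans inward, then lift and carry smoothly.

```bash
cat >> h.py <<'E'
def pose(N,phi,th,ro):
    "TCP pose with scoop nose tip at N, yaw phi deg, nose-up th, roll-right ro"
    Rt=down(np.radians(phi))@R.from_rotvec([0,th,0]).as_matrix()@R.from_rotvec([ro,0,0]).as_matrix()
    return np.array(N)-Rt@[.125,0,.066],Rt
def cur():
    o=manip.get_obs(); Rt=R.from_quat(o['eef_rot']).as_matrix(); N=np.array(o['position'])+Rt@[.125,0,.066]
    phi=np.degrees(np.arctan2(Rt[1,0],Rt[0,0])); A=down(np.radians(phi)).T@Rt; e=R.from_matrix(A).as_euler('YXZ'); return N,phi,e[0],e[1]
def path(keys,ns):
    "keys: list of (N,phi,th,ro); ns rows per segment, from current; prints calls"
    N,phi,th,ro=cur(); a=np.r_[N,phi,th,ro]; rows=[]
    for k,n in zip(keys,ns):
        b=np.r_[k[0],k[1],k[2],k[3]]
        for i in range(1,n+1):
            s=i/n; s=s*s*(3-2*s); v=a+(b-a)*s; p,Rt=pose(v[:3],*v[3:]); rows.append(rel(p,Rt))
        a=b
    print('cur',N,phi,th,ro)
    for r in rows: print(np.round(r,3).tolist())
E
python3 - <<'E'
from h import *
N,phi,th,ro=cur()
path([((N[0]-.01,N[1]+.002,N[2]+.005),phi,.5,-.12),((N[0]-.01,N[1]+.002,.255),phi,.5,-.12)],[3,9])
E
```

```text
cur [0.6755 0.3554 0.0845] 6.991462191798334 0.4494506173405539 0.0005011992356052097
[-0.003, -0.003, -0.001, -0.031, 0.013, 0.0]
[-0.007, -0.008, -0.001, -0.089, 0.037, 0.002]
[-0.01, -0.011, -0.002, -0.12, 0.05, 0.003]
[-0.007, -0.011, -0.007, -0.12, 0.05, 0.003]
[-0.001, -0.011, -0.021, -0.12, 0.05, 0.003]
[0.009, -0.011, -0.04, -0.12, 0.05, 0.003]
[0.02, -0.011, -0.064, -0.12, 0.05, 0.003]
[0.032, -0.011, -0.089, -0.12, 0.05, 0.003]
[0.044, -0.011, -0.112, -0.12, 0.05, 0.003]
[0.053, -0.011, -0.132, -0.12, 0.05, 0.003]
[0.06, -0.011, -0.146, -0.12, 0.05, 0.003]
[0.062, -0.011, -0.151, -0.12, 0.05, 0.003]
```

Run:
```python
from h import *
N,phi,th,ro=cur()
path([((N[0],N[1]-.006,N[2]+.045),phi,.5,0),((N[0]-.01,N[1]-.006,.255),phi,.5,-.12)],[5,7])
```

```text
cur [0.6755 0.3554 0.0845] 6.991462191798334 0.4494506173405539 0.0005011992356052097
[0.002, 0.001, -0.004, -0.0, 0.005, -0.0]
[0.005, 0.002, -0.012, -0.0, 0.018, -0.0]
[0.01, 0.004, -0.022, -0.0, 0.033, -0.0]
[0.014, 0.005, -0.031, -0.0, 0.045, -0.0]
[0.016, 0.006, -0.034, -0.001, 0.051, -0.0]
[0.018, 0.005, -0.041, -0.007, 0.051, 0.0]
[0.025, 0.004, -0.058, -0.024, 0.051, 0.001]
[0.034, 0.002, -0.081, -0.048, 0.051, 0.001]
[0.043, 0.0, -0.105, -0.073, 0.051, 0.002]
[0.052, -0.001, -0.128, -0.097, 0.051, 0.002]
[0.059, -0.003, -0.145, -0.114, 0.05, 0.003]
[0.061, -0.003, -0.151, -0.12, 0.05, 0.003]
```

drive_tool(
  series=[
    [0.002,0.001,-0.004,0,0.005,0,1],
    [0.005,0.002,-0.012,0,0.018,0,1],
    [0.01,0.004,-0.022,0,0.033,0,1],
    [0.014,0.005,-0.031,0,0.045,0,1],
    [0.016,0.006,-0.034,-0.001,0.051,0,1],
    [0.018,0.005,-0.041,-0.007,0.051,0,1],
    [0.025,0.004,-0.058,-0.024,0.051,0.001,1],
    [0.034,0.002,-0.081,-0.048,0.051,0.001,1],
    [0.043,0,-0.105,-0.073,0.051,0.002,1],
    [0.052,-0.001,-0.128,-0.097,0.051,0.002,1],
    [0.059,-0.003,-0.145,-0.114,0.05,0.003,1],
    [0.061,-0.003,-0.151,-0.12,0.05,0.003,1],
  ],
  grip_force=115,
)

```text
time_s: 26.45
position: [0.5255, 0.3413, 0.2559]
eef_rot: [0.966, 0.044, 0.252, 0.042]
wrist_force: [0.3, 0.5, -3.4]
finger_gap: 0.018
finger_force: 112.1
```

Run:
```python
from h import *
print(cur()); inscoop()
path([((.63,.016,.255),0,.5,-.12)],[20])
```

```text
(array([0.6665, 0.3507, 0.2589]), np.float64(6.968706369136135), np.float64(0.5043082433031503), np.float64(-0.11761868879291093))
side [(338, 130), (300, 138), (355, 152), (324, 136), (351, 175), (338, 160)]
top [(162, 121), (134, 140), (175, 127), (144, 133), (145, 116)]
wrist [(126, 284), (180, 313), (45, 360), (23, 408), (59, 283), (129, 325)]
0.0 [0.6466 0.3165 0.2825] tub [ 0.0946 -0.0244]
0.0009 [0.6007 0.3556 0.2663] tub [0.0538 0.02  ]
0.0014 [0.6262 0.357  0.2883] tub [0.0794 0.0184]
0.0038 [0.6345 0.3655 0.2667] tub [0.0886 0.0258]
0.004 [0.6658 0.3359 0.2208] tub [ 0.1161 -0.0074]
0.0049 [0.6102 0.3656 0.2404] tub [0.0646 0.0288]
0.0051 [0.5849 0.3533 0.2385] tub [0.0379 0.0197]
[0.5239 0.339  0.2503] [-0.1615 -0.3962 -3.9274]
[126. 284.] (np.float64(0.0064), (355, 152), array([-0.0025, -0.0211,  0.0137]), array([0.6112, 0.3645, 0.2369])) (np.float64(0.0085), (338, 160), array([-0.0015, -0.0165,  0.0562]), array([0.5917, 0.3627, 0.275 ]))
[180. 313.] (np.float64(0.0071), (351, 175), array([-0.0278, -0.0078,  0.0192]), array([0.5873, 0.3489, 0.2312]))
[ 45. 360.] (np.float
[... 685 characters left out ...]
01, 0.049, 0.0, -0.009, -0.002, 0.017]
[-0.014, 0.067, 0.0, -0.012, -0.002, 0.023]
[-0.018, 0.088, 0.0, -0.016, -0.003, 0.03]
[-0.022, 0.109, 0.0, -0.02, -0.004, 0.038]
[-0.027, 0.132, 0.0, -0.024, -0.004, 0.046]
[-0.032, 0.155, 0.0, -0.029, -0.005, 0.054]
[-0.037, 0.179, 0.0, -0.033, -0.006, 0.062]
[-0.041, 0.201, 0.0, -0.037, -0.007, 0.069]
[-0.046, 0.223, 0.0, -0.041, -0.007, 0.077]
[-0.05, 0.244, 0.0, -0.045, -0.008, 0.084]
[-0.054, 0.262, 0.0, -0.048, -0.009, 0.09]
[-0.057, 0.278, 0.001, -0.051, -0.009, 0.096]
[-0.059, 0.292, 0.001, -0.054, -0.01, 0.101]
[-0.062, 0.302, 0.001, -0.056, -0.01, 0.104]
[-0.063, 0.308, 0.001, -0.057, -0.01, 0.106]
[-0.063, 0.311, 0.001, -0.057, -0.01, 0.107]
```

drive_tool(
  series=[
    [0,0.002,0,0,0,0.001,1],
    [-0.002,0.009,0,-0.002,0,0.003,1],
    [-0.004,0.019,0,-0.003,-0.001,0.007,1],
    [-0.007,0.032,0,-0.006,-0.001,0.011,1],
    [-0.01,0.049,0,-0.009,-0.002,0.017,1],
    [-0.014,0.067,0,-0.012,-0.002,0.023,1],
    [-0.018,0.088,0,-0.016,-0.003,0.03,1],
    [-0.022,0.108,0,-0.02,-0.004,0.038,1],
    [-0.026,0.126,0,-0.024,-0.004,0.046,1],
    [-0.029,0.14,0,-0.027,-0.005,0.05,1],
    [-0.031,0.15,0,-0.028,-0.005,0.052,1],
    [-0.032,0.155,0,-0.029,-0.005,0.054,1],
  ],
)

```text
time_s: 27.95
position: [0.5066, 0.1814, 0.2535]
eef_rot: [0.967, 0.014, 0.25, 0.05]
wrist_force: [0.4, 0.6, -4.1]
finger_gap: 0.0186
finger_force: 112.2
```

Run:
```python
from h import *
path([((.637,.016,.25),0,.5,-.12)],[12])
```

```text
cur [0.6479 0.1819 0.2562] 3.3909945217875617 0.501938531686524 -0.11933899626232836
[-0.0, 0.003, 0.0, -0.001, -0.0, 0.001]
[-0.002, 0.012, 0.001, -0.002, -0.001, 0.004]
[-0.003, 0.024, 0.002, -0.005, -0.001, 0.008]
[-0.005, 0.04, 0.004, -0.008, -0.002, 0.013]
[-0.008, 0.059, 0.005, -0.011, -0.003, 0.019]
[-0.01, 0.078, 0.007, -0.015, -0.004, 0.026]
[-0.013, 0.097, 0.009, -0.018, -0.005, 0.032]
[-0.015, 0.116, 0.011, -0.022, -0.006, 0.038]
[-0.017, 0.132, 0.012, -0.025, -0.007, 0.043]
[-0.019, 0.144, 0.013, -0.027, -0.008, 0.048]
[-0.02, 0.153, 0.014, -0.029, -0.008, 0.05]
[-0.02, 0.156, 0.014, -0.029, -0.008, 0.051]
```

drive_tool(
  series=[
    [0,0.003,0,-0.001,0,0.001,1],
    [-0.002,0.011,0.001,-0.002,-0.001,0.004,1],
    [-0.003,0.023,0.002,-0.005,-0.001,0.008,1],
    [-0.005,0.038,0.004,-0.008,-0.002,0.013,1],
    [-0.008,0.056,0.005,-0.011,-0.003,0.019,1],
    [-0.01,0.074,0.007,-0.015,-0.004,0.026,1],
    [-0.013,0.092,0.009,-0.018,-0.005,0.032,1],
    [-0.015,0.11,0.011,-0.022,-0.006,0.038,1],
    [-0.017,0.125,0.012,-0.025,-0.007,0.043,1],
    [-0.019,0.136,0.013,-0.027,-0.008,0.048,1],
    [-0.02,0.144,0.014,-0.029,-0.008,0.05,1],
    [-0.02,0.147,0.014,-0.029,-0.008,0.051,1],
  ],
)

```text
time_s: 29.15
position: [0.4961, 0.0331, 0.2466]
eef_rot: [0.967, -0.014, 0.247, 0.058]
wrist_force: [0.9, -0.4, -4.2]
finger_gap: 0.0183
finger_force: 112.3
```

Run:
```python
from h import *
inscoop()
path([((.645,.026,.205),0,.15,-.06)],[8])
```

```text
side [(192, 238), (207, 252), (163, 247), (183, 243), (194, 259), (204, 271)]
top [(174, 293), (186, 293), (157, 288), (157, 310), (148, 316)]
wrist [(128, 326), (52, 336), (59, 283), (126, 285), (178, 310), (21, 407)]
0.0005 [0.5537 0.0409 0.2352] tub [-0.0312 -0.2866]
0.001 [0.5737 0.04   0.2537] tub [-0.0116 -0.2899]
0.0014 [0.5872 0.0445 0.3164] tub [ 0.0024 -0.287 ]
0.0022 [ 0.6334 -0.0063  0.2116] tub [ 0.0421 -0.3432]
0.0027 [0.6068 0.0473 0.2568] tub [ 0.0222 -0.2867]
0.003 [0.598  0.0459 0.2768] tub [ 0.0133 -0.2869]
0.0049 [0.6103 0.008  0.2452] tub [ 0.021  -0.3261]
[0.4964 0.0345 0.2469] [ 0.4299  0.6376 -3.3856]
[128. 326.] (np.float64(0.0007), (207, 252), array([-0.0064, -0.001 , -0.013 ]), array([0.5943, 0.0263, 0.2107])) (np.float64(0.0026), (194, 259), array([-0.0053, -0.001 ,  0.026 ]), array([0.5766, 0.0309, 0.2453]))
[ 52. 336.] (np.float64(0.0014), (183, 243), array([0.0261, 0.0034, 0.0253]), array([0.6044, 0.0265, 0.2602])) (np.float64(0.0026), (192, 238), array([ 0.0289,  0.0036, -0.0023]), array([0.6199, 0.0231, 0.2375]))
[ 59. 283.] (np.float64(0.0051), (192,
[... 353 characters left out ...]
457]), array([0.5691, 0.0497, 0.2612]))
[178. 310.] (np.float64(0.0007), (204, 271), array([-0.0299, -0.0086,  0.0267]), array([0.5552, 0.0385, 0.2333]))
[ 21. 407.] (np.float64(0.0034), (163, 247), array([0.0358, 0.0315, 0.0408]), array([0.6039, 0.0005, 0.2813]))
cur [0.6375 0.0269 0.2492] 0.1282275442552627 0.49962822531378315 -0.12003564038468872
[0.0, 0.0, -0.0, 0.003, -0.015, -0.002]
[0.001, 0.001, -0.0, 0.009, -0.054, -0.006]
[0.003, 0.001, 0.0, 0.019, -0.11, -0.012]
[0.006, 0.002, 0.001, 0.029, -0.174, -0.017]
[0.009, 0.003, 0.001, 0.04, -0.238, -0.022]
[0.012, 0.004, 0.002, 0.05, -0.294, -0.026]
[0.015, 0.004, 0.003, 0.056, -0.333, -0.028]
[0.016, 0.004, 0.004, 0.059, -0.348, -0.029]
```

Run:
```python
from h import *
path([((.665,.042,.215),0,.3,-.05),((.665,.042,.195),0,.1,.05)],[6,6])
```

```text
cur [0.6375 0.0269 0.2492] 0.1282275442552627 0.49962822531378315 -0.12003564038468872
[0.002, -0.001, 0.001, 0.005, -0.015, -0.002]
[0.006, -0.003, 0.004, 0.018, -0.051, -0.005]
[0.011, -0.006, 0.009, 0.035, -0.099, -0.009]
[0.017, -0.01, 0.013, 0.051, -0.147, -0.012]
[0.021, -0.012, 0.016, 0.064, -0.184, -0.014]
[0.023, -0.013, 0.018, 0.069, -0.199, -0.015]
[0.024, -0.012, 0.018, 0.076, -0.214, -0.015]
[0.026, -0.011, 0.017, 0.095, -0.251, -0.016]
[0.028, -0.009, 0.017, 0.118, -0.299, -0.016]
[0.031, -0.008, 0.016, 0.142, -0.348, -0.015]
[0.033, -0.007, 0.016, 0.16, -0.385, -0.013]
[0.034, -0.006, 0.016, 0.167, -0.4, -0.012]
```

drive_tool(
  series=[
    [0.002,-0.001,0.001,0.005,-0.015,-0.002,1],
    [0.006,-0.003,0.004,0.018,-0.051,-0.005,1],
    [0.011,-0.006,0.009,0.035,-0.099,-0.009,1],
    [0.017,-0.01,0.013,0.051,-0.147,-0.012,1],
    [0.021,-0.012,0.016,0.064,-0.184,-0.014,1],
    [0.023,-0.013,0.018,0.069,-0.199,-0.015,1],
    [0.024,-0.012,0.018,0.076,-0.214,-0.015,1],
    [0.026,-0.011,0.017,0.095,-0.251,-0.016,1],
    [0.028,-0.009,0.017,0.118,-0.299,-0.016,1],
    [0.031,-0.008,0.016,0.142,-0.348,-0.015,1],
    [0.033,-0.007,0.016,0.16,-0.385,-0.013,1],
    [0.034,-0.006,0.016,0.167,-0.4,-0.012,1],
  ],
)

```text
time_s: 30.65
position: [0.5347, 0.0377, 0.2488]
eef_rot: [0.998, 0.001, 0.05, -0.025]
wrist_force: [-0.2, -0.1, -3.6]
finger_gap: 0.0183
finger_force: 112.1
```

Run:
```python
from h import *
inscoop()
path([((.655,.024,.185),0,-.1,.0),((.655,.024,.175),0,-.35,0)],[5,7])
```

```text
side [(208, 246), (202, 228), (188, 223), (213, 253), (219, 238)]
top []
wrist [(22, 409), (126, 327), (58, 284), (43, 360), (181, 312), (125, 286)]
[0.5337 0.0384 0.2484] [-0.0521 -0.3382 -3.7503]
[ 22. 409.] (np.float64(0.006), (188, 223), array([0.0379, 0.0322, 0.036 ]), array([0.6492, 0.0077, 0.2283])) (np.float64(0.0087), (202, 228), array([ 0.0394,  0.0409, -0.0015]), array([0.6544, 0.0009, 0.1907]))
[126. 327.] (np.float64(0.0059), (208, 246), array([-0.0084,  0.0007,  0.027 ]), array([0.6038, 0.0396, 0.2163])) (np.float64(0.0065), (219, 238), array([-0.0025, -0.0012,  0.0026]), array([0.6121, 0.0427, 0.1927]))
[ 58. 284.] (np.float64(0.006), (202, 228), array([ 0.0167, -0.0165,  0.0467]), array([0.6268, 0.0559, 0.2392])) (np.float64(0.0073), (188, 223), array([ 0.019 , -0.0153,  0.0742]), array([0.6263, 0.0533, 0.2667]))
[ 43. 360.] (np.float64(0.0048), (202, 228), array([0.0278, 0.0151, 0.0201]), array([0.6406, 0.0257, 0.2123])) (np.float64(0.0089), (188, 223), array([0.0282, 0.0108, 0.0533]), array([0.6377, 0.0282, 0.2456]))
[181. 312.] (np.float64(0.0036), (213, 253), array([-0.0286, -0.008 ,  0.0296]), array([0.5835, 0.0482, 0.2173]))
[125. 286.] (np.float64(0.0002), (219, 238), array([-0.0054, -0.0198,  0.0182]), array([0.6076, 0.0606, 0.2088]))
cur [0.6647 0.0417 0.1953] -0.010217779626792609 0.10018439525186648 0.04954288338366575
[0.0, 0.001, -0.002, -0.005, -0.021, 0.001]
[0.001, 0.005, -0.006, -0.017, -0.07, 0.003]
[0.003, 0.009, -0.01, -0.032, -0.13, 0.004]
[0.004, 0.012, -0.014, -0.044, -0.179, 0.005]
[0.005, 0.014, -0.015, -0.049, -0.2, 0.005]
[0.006, 0.014, -0.016, -0.049, -0.214, 0.005]
[0.009, 0.014, -0.018, -0.049, -0.25, 0.006]
[0.014, 0.013, -0.021, -0.049, -0.299, 0.007]
[0.019, 0.013, -0.024, -0.049, -0.352, 0.009]
[0.024, 0.013, -0.027, -0.049, -0.401, 0.01]
[0.028, 0.013, -0.029, -0.049, -0.436, 0.011]
[0.03, 0.013, -0.029, -0.049, -0.45, 0.011]
```

Run:
```python
from h import *
path([((.65,.026,.175),0,-.06,.0),((.65,.026,.165),0,-.3,0)],[5,7])
```

```text
cur [0.6647 0.0417 0.1953] -0.010217779626792609 0.10018439525186648 0.04954288338366575
[-0.001, 0.001, -0.0, -0.005, -0.017, 0.001]
[-0.002, 0.004, -0.001, -0.017, -0.056, 0.002]
[-0.003, 0.008, -0.001, -0.032, -0.104, 0.003]
[-0.004, 0.011, -0.001, -0.044, -0.143, 0.004]
[-0.005, 0.012, -0.001, -0.049, -0.16, 0.004]
[-0.003, 0.012, -0.002, -0.049, -0.173, 0.004]
[-0.001, 0.012, -0.004, -0.049, -0.208, 0.005]
[0.004, 0.012, -0.007, -0.049, -0.255, 0.006]
[0.008, 0.012, -0.01, -0.049, -0.306, 0.007]
[0.013, 0.012, -0.013, -0.049, -0.353, 0.009]
[0.017, 0.012, -0.015, -0.049, -0.387, 0.009]
[0.018, 0.012, -0.015, -0.049, -0.4, 0.01]
```

drive_tool(
  series=[
    [-0.001,0.001,0,-0.005,-0.017,0.001,1],
    [-0.002,0.004,-0.001,-0.017,-0.056,0.002,1],
    [-0.003,0.008,-0.001,-0.032,-0.104,0.003,1],
    [-0.004,0.011,-0.001,-0.044,-0.143,0.004,1],
    [-0.005,0.012,-0.001,-0.049,-0.16,0.004,1],
    [-0.003,0.012,-0.002,-0.049,-0.173,0.004,1],
    [-0.001,0.012,-0.004,-0.049,-0.208,0.005,1],
    [0.004,0.012,-0.007,-0.049,-0.255,0.006,1],
    [0.008,0.012,-0.01,-0.049,-0.306,0.007,1],
    [0.013,0.012,-0.013,-0.049,-0.353,0.009,1],
    [0.017,0.012,-0.015,-0.049,-0.387,0.009,1],
    [0.018,0.012,-0.015,-0.049,-0.4,0.01,1],
  ],
)

```text
time_s: 32.15
position: [0.5517, 0.0255, 0.265]
eef_rot: [0.989, -0.0, -0.149, -0.0]
wrist_force: [-0.3, 0.4, -1.1]
finger_gap: 0.0183
finger_force: 112.5
```

Run:
```python
from h import *
inscoop(); st()
path([((.65,.022,.165),0,-.75,.0)],[9])
```

```text
side [(220, 217), (246, 208), (236, 205)]
top []
wrist [(1, 281), (3, 389)]
[0.5505 0.0255 0.2651] [ 0.3561  0.8526 -2.0712]
[  1. 281.] (np.float64(0.0009), (220, 217), array([ 0.0472, -0.0204,  0.0218]), array([0.6542, 0.0458, 0.1869]))
[  3. 389.]
t 32.45 p [0.5505 0.0255 0.2651] q [ 0.9889 -0.0003 -0.1489 -0.0001] f [ 0.3561  0.8526 -2.0712] gap 0.018271116143269824 j [-0.0822  0.2666  1.436  -0.0243  1.7368  1.4887]
cur [0.6505 0.0254 0.1652] -0.03170557329508577 -0.298877809526954 9.103826468392917e-05
[0.001, 0.0, -0.002, -0.0, -0.015, -0.0]
[0.004, 0.0, -0.007, -0.0, -0.057, -0.0]
[0.008, 0.001, -0.014, -0.0, -0.117, -0.0]
[0.014, 0.001, -0.022, -0.0, -0.188, -0.0]
[0.021, 0.002, -0.03, -0.0, -0.263, -0.0]
[0.028, 0.003, -0.037, -0.0, -0.334, -0.0]
[0.035, 0.003, -0.043, -0.0, -0.394, -0.0]
[0.039, 0.003, -0.046, -0.0, -0.436, -0.0]
[0.041, 0.003, -0.048, -0.0, -0.451, -0.0]
```

drive_tool(
  series=[
    [0.001,0,-0.002,0,-0.015,0,1],
    [0.004,0,-0.007,0,-0.057,0,1],
    [0.008,0.001,-0.014,0,-0.117,0,1],
    [0.014,0.001,-0.022,0,-0.188,0,1],
    [0.021,0.002,-0.03,0,-0.263,0,1],
    [0.028,0.003,-0.037,0,-0.334,0,1],
    [0.035,0.003,-0.043,0,-0.394,0,1],
    [0.039,0.003,-0.046,0,-0.436,0,1],
    [0.041,0.003,-0.048,0,-0.451,0,1],
    [0.041,0.003,-0.048,0,-0.451,0,1],
  ],
)

```text
time_s: 33.45
position: [0.6043, 0.0224, 0.2976]
eef_rot: [0.93, -0.0, -0.367, -0.0]
wrist_force: [0.0, 0.5, -1.8]
finger_gap: 0.0181
finger_force: 112.6
```

Run:
```python
from h import *
inscoop()
path([((.62,.06,.24),0,-.2,.0),((.6,.2,.27),5,0,0)],[5,6])
```

```text
side [(421, 409)]
top [(178, 336)]
wrist []
[0.6038 0.0225 0.2993] [-0.2679  0.1234 -1.5017]
cur [0.6503 0.0224 0.1658] -0.03108751549170739 -0.7495358163938608 3.72639692640675e-05
[-0.011, -0.004, 0.004, -0.0, 0.057, -0.0]
[-0.036, -0.013, 0.013, -0.0, 0.193, -0.0]
[-0.062, -0.024, 0.026, -0.0, 0.356, -0.0]
[-0.082, -0.034, 0.037, -0.0, 0.492, -0.0]
[-0.089, -0.037, 0.041, -0.0, 0.55, -0.0]
[-0.091, -0.047, 0.043, -0.003, 0.564, -0.006]
[-0.097, -0.071, 0.047, -0.01, 0.601, -0.021]
[-0.105, -0.102, 0.051, -0.019, 0.649, -0.041]
[-0.112, -0.133, 0.056, -0.026, 0.697, -0.061]
[-0.117, -0.157, 0.059, -0.031, 0.734, -0.077]
[-0.119, -0.167, 0.061, -0.033, 0.749, -0.084]
```

drive_tool(
  series=[
    [-0.011,-0.004,0.004,0,0.057,0,1],
    [-0.036,-0.013,0.013,0,0.193,0,1],
    [-0.062,-0.024,0.026,0,0.356,0,1],
    [-0.082,-0.034,0.037,0,0.492,0,1],
    [-0.089,-0.037,0.041,0,0.55,0,1],
    [-0.091,-0.047,0.043,-0.003,0.564,-0.006,1],
    [-0.097,-0.071,0.047,-0.01,0.601,-0.021,1],
    [-0.105,-0.102,0.051,-0.019,0.649,-0.041,1],
    [-0.112,-0.133,0.056,-0.026,0.697,-0.061,1],
    [-0.117,-0.157,0.059,-0.031,0.734,-0.077,1],
    [-0.119,-0.167,0.061,-0.033,0.749,-0.084,1],
    [-0.119,-0.167,0.061,-0.033,0.749,-0.084,1],
  ],
)

```text
time_s: 34.95
position: [0.475, 0.1906, 0.3349]
eef_rot: [0.999, 0.045, -0.001, -0.0]
wrist_force: [0.5, -0.0, -1.8]
finger_gap: 0.0183
finger_force: 112.4
```

Run:
```python
from h import *
ims={}
for n in('top','side'):
    ims[n]=manip.capture(n)
    for k in ('ball0',): print(n,[(np.round(x['at']).astype(int).tolist(),round(x['score'],2)) for x in manip.boxes_of(n,k)])
    for k in ('lid','scoop'): print(n,k,[(np.round(x['at']).astype(int).tolist(),round(x['score'],2)) for x in manip.mark_of(n,k)[:1]])
t=ims['top']
a=cv2.resize(t[95:305,120:520],(800,420)); b=cv2.resize(ims['side'][160:480,80:480],(225,180)); j=cv2.resize(t[100:220,255:375],(180,180)); k=cv2.resize(t[130:290,130:210],(90,180)); w=cv2.resize(manip.capture('wrist'),(240,180))
row=np.hstack([b,j,k,w]); row=np.pad(row,((0,0),(0,800-row.shape[1]),(0,0)))
cv2.imwrite('pics/c4.png',cv2.cvtColor(np.vstack([a,row]),cv2.COLOR_RGB2BGR)); st()
```

```text
top [([148, 312], 0.7), ([158, 296], 0.7), ([146, 300], 0.63)]
top lid [([207, 446], 0.84)]
top scoop [([185, 209], 0.79)]
side [([177, 322], 0.56)]
side lid [([182, 322], 0.81)]
side scoop []
t 35.4 p [0.4758 0.1888 0.3349] q [ 0.9991  0.0432 -0.0011 -0.    ] f [ 0.297  -0.0416 -1.7342] gap 0.018360766327321695 j [ 0.2234 -0.1005  1.6703  0.0005  1.5739  1.7079]
```

View pics/c4.png

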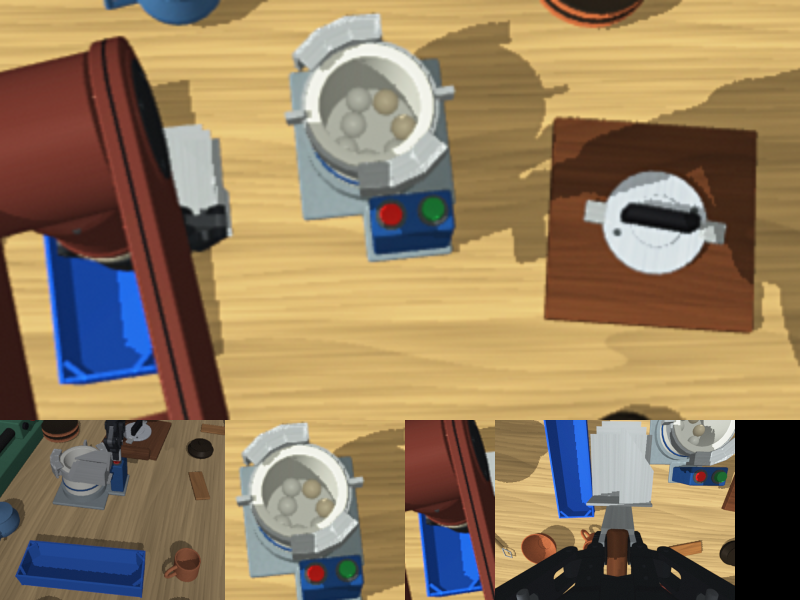

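The composite shows the balls in the jar, the tub empty, the red button still in, and the lid upright on the board. Now I'll lay the scoop in the tub.

Run:
```python
from h import *
go(tub(.03,.2),tub(.03,.07))
```

```text
[ 0.041 -0.132  0.069 -0.     0.002 -0.036]
[ 0.041 -0.132  0.199 -0.     0.002 -0.036]
```

drive_tool(
  series=[
    [0.02,-0.04,0,0,0,-0.01,1],
    [0.04,-0.08,0.03,0,0,-0.036,1],
    [0.041,-0.12,0.06,0,0,-0.036,1],
    [0.041,-0.132,0.069,0,0,-0.036,1],
    [0.041,-0.132,0.1,0,0,-0.036,1],
    [0.041,-0.132,0.14,0,0,-0.036,1],
    [0.041,-0.132,0.18,0,0,-0.036,1],
    [0.041,-0.132,0.199,0,0,-0.036,1],
    [0.041,-0.132,0.199,0,0,-0.036,1],
    [0.041,-0.132,0.199,0,0,-0.036,1],
  ],
)

```text
time_s: 36.4
position: [0.505, 0.3244, 0.1369]
eef_rot: [0.998, 0.062, -0.001, -0.0]
wrist_force: [0.1, -0.0, -0.9]
finger_gap: 0.0187
finger_force: 112.6
```

Run:
```python
from h import *
balls(); st(); print(cur()); go(tub(.03,.009))
```

```text
side []
top [(193, 184), (165, 296), (162, 321), (157, 295), (146, 299)]
wrist []
t 36.7 p [0.5054 0.3249 0.1377] q [ 0.9981  0.0617  0.0005 -0.0006] f [ 0.5605  0.6582 -0.9863] gap 0.018379915862689125 j [0.4398 0.2442 1.6803 0.0009 1.2158 1.8868]
(array([0.6295, 0.3404, 0.0718]), np.float64(7.074393343061867), np.float64(0.0009889789273071175), np.float64(0.0011635483349941023))
[-0.001  0.001  0.063 -0.001 -0.001  0.001]
```

drive_tool(
  series=[
    [-0.001,0.001,0.03,0,0,0,1],
    [-0.001,0.001,0.05,0,0,0,1],
    [-0.001,0.001,0.06,0,0,0,1],
    [-0.001,0.001,0.064,0,0,0,1],
    [-0.001,0.001,0.066,0,0,0,1],
    [-0.001,0.001,0.067,0,0,0,1],
    [-0.001,0.001,0.067,0,0,0,1],
  ],
)

```text
time_s: 37.4
position: [0.5045, 0.3237, 0.0725]
eef_rot: [0.998, 0.062, 0.0, -0.0]
wrist_force: [-5.7, -4.8, 12.3]
finger_gap: 0.0185
finger_force: 114.3
```

drive_tool(
  series=[
    [0,0,-0.001,0,0,0,0.4],
    [0,0,-0.001,0,0,0,0.4],
    [0,0,-0.001,0,0,0,0.4],
    [0,0,-0.03,0,0,0,0.4],
    [0,0,-0.08,0,0,0,0.4],
    [0,0,-0.13,0,0,0,0.4],
    [-0.02,0.03,-0.17,0,0,0,0.4],
    [-0.02,0.08,-0.19,0,0,0,0.4],
    [-0.02,0.12,-0.19,0,0,0,0.4],
    [-0.02,0.15,-0.19,0,0,0,0.4],
    [-0.02,0.15,-0.19,0,0,0,0.4],
  ],
)

```text
time_s: 38.5
position: [0.5032, 0.1689, 0.2596]
eef_rot: [0.998, 0.06, -0.0, 0.0]
wrist_force: [0.5, -0.2, -0.6]
finger_gap: 0.0512
finger_force: 0.0
```

Run:
```python
from h import *
st()
for n in('top','side','wrist'):
    manip.capture(n); print(n,'balls',[(np.round(x['at']).astype(int).tolist(),round(x['score'],2)) for x in manip.boxes_of(n,'ball0')])
    for k,z in (('scoop_grip',.09),('scoop',.005),('lid_handle',.06),('lid',.018)): print(n,k,[(np.round(x['at']).astype(int).tolist(),round(x['score'],2),onz(n,x['at'],z)) for x in manip.mark_of(n,k)[:1]])
print(tub(.03,.005))
go((.5464,-.25,.25,78.7))
```

```text
t 38.5 p [0.5032 0.1689 0.2596] q [ 0.9982  0.0597 -0.0001  0.0004] f [ 0.4731 -0.1875 -0.5677] gap 0.05121988430156481 j [ 0.1758 -0.0238  1.736  -0.0008  1.4297  1.6273]
top balls [([148, 308], 0.7), ([146, 298], 0.63), ([159, 295], 0.57), ([160, 319], 0.52), ([165, 296], 0.48)]
top scoop_grip [([224, 164], 0.78, array([0.5108, 0.3242, 0.09  ]))]
top scoop [([199, 171], 0.57, array([0.5831, 0.3329, 0.005 ]))]
top lid_handle [([202, 448], 0.78, array([ 0.5508, -0.3004,  0.06  ]))]
top lid [([208, 449], 0.83, array([ 0.5453, -0.3132,  0.018 ]))]
side balls []
side scoop_grip [([403, 249], 0.69, array([0.5138, 0.3199, 0.09  ]))]
side scoop [([431, 208], 0.71, array([0.5854, 0.3339, 0.005 ]))]
side lid_handle [([170, 323], 0.6, array([ 0.5483, -0.3036,  0.06  ]))]
side lid [([187, 324], 0.57, array([ 0.5422, -0.2949,  0.018 ]))]
wrist balls [([49, 569], 0.96), ([76, 553], 0.86), ([10, 556], 0.81), ([6, 528], 0.74), ([28, 523], 0.68)]
wrist scoop_grip [([184, 146], 0.84, array([0.5078, 0.3223, 0.09  ]))]
wrist scoop [([96, 173], 0.84, array([0.581 , 0.3343, 0.005 ]))]
wrist lid_handle []
wrist lid []
(np.float64(0.5050374999999999), np.float64(0.323601), 0.07100000000000001, 7.02)
[-0.008  0.424  0.009 -0.001  0.001 -1.25 ]
```

Run:
```python
from h import *
go((.585,.019,.28,4.8))
```

```text
[ 0.063  0.162 -0.021 -0.     0.002  0.04 ]
```

drive_tool(
  series=[
    [0.03,0.04,-0.02,0,0,0.04,0.4],
    [0.063,0.08,-0.02,0,0,0.04,0.4],
    [0.063,0.12,-0.02,0,0,0.04,0.4],
    [0.063,0.162,-0.02,0,0,0.04,0.4],
    [0.063,0.162,-0.02,0,0,0.04,0.4],
    [0.063,0.162,-0.02,0,0,0.04,0.4],
    [0.063,0.162,-0.02,0,0,0.04,0.4],
  ],
)

```text
time_s: 40.1
position: [0.5847, 0.0199, 0.2788]
eef_rot: [0.999, 0.042, -0.001, -0.0]
wrist_force: [0.2, 0.4, -1.3]
finger_gap: 0.0512
finger_force: 0.0
```

Run:
```python
from h import *
im=manip.capture('wrist'); st(); c=cam('wrist')
for x in manip.boxes_of('wrist','ball0'): print(np.round(x['at']).astype(int),round(x['score'],2),onz('wrist',x['at'],.042,c))
for k,z in (('jar_mouth',.14),('release_top',.137),('lock_top',.146)): print(k,[(np.round(x['at']).astype(int).tolist(),round(x['score'],2),onz('wrist',x['at'],z,c)) for x in manip.mark_of('wrist',k)[:1]])
go((.54,-.24,.28,78.7))
```

```text
t 40.15 p [0.5847 0.0203 0.2789] q [ 0.9991  0.0424 -0.0008 -0.0003] f [-0.4452 -0.42    0.1093] gap 0.05150359697664538 j [-0.1003  0.0992  1.5735  0.0004  1.4705  1.3857]
[140 300] 0.8 [0.6388 0.0506 0.042 ]
[161 328] 0.78 [0.6209 0.0221 0.042 ]
[ 80 324] 0.77 [0.6946 0.0321 0.042 ]
[121 373] 0.75 [ 0.6626 -0.0169  0.042 ]
[150 361] 0.69 [ 0.6339 -0.0088  0.042 ]
[111 314] 0.65 [0.6661 0.0392 0.042 ]
[ 84 354] 0.64 [0.6936 0.0041 0.042 ]
[207  20] 0.26 [0.5488 0.3314 0.042 ]
jar_mouth [([122, 340], 0.9, array([0.6577, 0.0178, 0.14  ]))]
release_top [([274, 350], 0.63, array([ 0.5428, -0.0016,  0.137 ]))]
lock_top [([280, 407], 0.6, array([ 0.5451, -0.0452,  0.146 ]))]
[-0.067  0.255 -0.001 -0.001  0.001 -1.288]
```

All 7 balls are in the jar. Going for the lid.

drive_tool(
  series=[
    [-0.01,0.04,0,0,0,-0.1,0.3],
    [-0.02,0.08,0,0,0,-0.25,0.3],
    [-0.03,0.12,0,0,0,-0.4,0.3],
    [-0.04,0.16,0,0,0,-0.55,0.3],
    [-0.05,0.2,0,0,0,-0.7,0.3],
    [-0.06,0.25,0,0,0,-0.84,0.3],
    [-0.067,0.3,0,0,0,-0.98,0.3],
    [-0.08,0.34,0,0,0,-1.12,0.3],
    [-0.08,0.38,0,0,0,-1.25,0.3],
    [-0.08,0.39,0.02,0,0,-1.29,0.3],
    [-0.08,0.39,0.04,0,0,-1.29,0.3],
    [-0.08,0.39,0.04,0,0,-1.29,0.3],
  ],
)

```text
time_s: 41.55
position: [0.5363, -0.375, 0.2349]
eef_rot: [0.773, 0.634, -0.001, -0.004]
wrist_force: [0.1, 0.2, -0.8]
finger_gap: 0.0599
finger_force: 0.0
```

drive_tool(
  series=[
    [0,0,0,0,0,0,0.3],
    [0,0,0,0,0,0,0.3],
  ],
)

```text
time_s: 41.75
position: [0.5385, -0.3759, 0.2405]
eef_rot: [0.773, 0.634, -0.0, 0.0]
wrist_force: [-0.4, -0.2, 0.4]
finger_gap: 0.0594
finger_force: 0.0
```

Run:
```python
from h import *
im=manip.capture('wrist'); cv2.imwrite('pics/w8.png',im[:,:,::-1]); o=st(); c=cam('wrist')
for k,z in (('lid_handle',.06),('lid',.018)): print(k,[(np.round(x['at']).astype(int).tolist(),round(x['score'],2),onz('wrist',x['at'],z,c)) for x in manip.mark_of('wrist',k)[:2]])
h=manip.mark_of('wrist','lid_handle')
if h:
    r,cc=[int(v) for v in h[0]['at']]; g=im.max(2); m=(g<55).astype(np.uint8); m[300:]=0
    n,l,s,ce=cv2.connectedComponentsWithStats(m); i=l[r,cc]
    if i==0: i=1+np.argmax(s[1:,4])
    bp=cv2.boxPoints(cv2.minAreaRect(np.argwhere(l==i).astype(np.float32))); w=np.array([onz('wrist',p,.074,c)[:2] for p in bp]); print(s[i],w,w.mean(0))
    e=w[1]-w[0] if np.linalg.norm(w[1]-w[0])>np.linalg.norm(w[2]-w[1]) else w[2]-w[1]; print('len',np.linalg.norm(e),'yaw',np.degrees(np.arctan2(e[1],e[0]))%180)
```

```text
t 41.8 p [ 0.5385 -0.3761  0.2407] q [ 0.773   0.6344 -0.0004  0.0007] f [ 0.4918 -0.5596 -0.0376] gap 0.059919677759922664 j [-0.729   0.2891  1.4267 -0.0009  1.4245 -0.5325]
lid_handle [([130, 319], 0.96, array([ 0.5453, -0.308 ,  0.06  ]))]
lid []
[ 309   72   21  108 2118] [[ 0.5465 -0.2654]
 [ 0.5301 -0.3439]
 [ 0.5459 -0.3471]
 [ 0.5613 -0.2683]] [ 0.546  -0.3062]
len 0.08020344523724374 yaw 78.16094050561846
```

Run:
```python
from h import *
go((.5464,-.3065,.15,78.7),(.5464,-.3065,.0455,78.7))
```

```text
[ 0.07  -0.006  0.09   0.     0.001  0.001]
[ 0.07  -0.006  0.195  0.     0.001  0.001]
```

drive_tool(
  series=[
    [0.035,-0.003,0,0,0,0,0.3],
    [0.07,-0.006,0.03,0,0,0,0.3],
    [0.07,-0.006,0.08,0,0,0,0.3],
    [0.07,-0.006,0.12,0,0,0,0.3],
    [0.07,-0.006,0.16,0,0,0,0.3],
    [0.07,-0.006,0.185,0,0,0,0.3],
    [0.07,-0.006,0.194,0,0,0,0.3],
    [0.07,-0.006,0.194,0,0,0,0.3],
  ],
)

```text
time_s: 42.75
position: [0.5446, -0.3058, 0.044]
eef_rot: [0.773, 0.634, -0.001, -0.002]
wrist_force: [0.7, 0.2, -0.2]
finger_gap: 0.0598
finger_force: 0.0
```

drive_tool(
  series=[
    [0,0,0,0,0,0,1],
    [0,0,0,0,0,0,1],
    [0,0,0,0,0,0,1],
    [0,0,0,0,0,0,1],
    [0,0,0,0,0,0,1],
    [0,0,-0.02,0,0,0,1],
    [0,0,-0.06,0,0,0,1],
    [0,0,-0.11,0,0,0,1],
    [0,0,-0.16,0,0,0,1],
    [0,0,-0.2,0,0,0,1],
    [0,0,-0.2,0,0,0,1],
    [0,0,-0.2,0,0,0,1],
  ],
  grip_force=60,
)

```text
time_s: 43.95
position: [0.5457, -0.3065, 0.2457]
eef_rot: [0.773, 0.634, -0.0, 0.0]
wrist_force: [-0.2, 1.1, -4.2]
finger_gap: 0.0165
finger_force: 59.5
```

Run:
```python
from h import *
st(); go((.66,.018,.25,78.7))
```

```text
t 43.95 p [ 0.5457 -0.3065  0.2457] q [ 0.7733  0.634  -0.0003  0.0004] f [-0.175   1.1274 -4.2384] gap 0.016497756131789672 j [-0.6372  0.2133  1.5077 -0.0009  1.4201 -0.4398]
[ 0.341  0.048 -0.005  0.     0.001 -0.   ]
```

drive_tool(
  series=[
    [0.04,0.006,-0.005,0,0,0,1],
    [0.08,0.012,-0.005,0,0,0,1],
    [0.125,0.018,-0.005,0,0,0,1],
    [0.17,0.024,-0.005,0,0,0,1],
    [0.215,0.03,-0.005,0,0,0,1],
    [0.26,0.037,-0.005,0,0,0,1],
    [0.3,0.043,-0.005,0,0,0,1],
    [0.33,0.047,-0.005,0,0,0,1],
    [0.341,0.048,-0.005,0,0,0,1],
    [0.341,0.048,-0.005,0,0,0,1],
    [0.341,0.048,-0.005,0,0,0,1],
    [0.341,0.048,-0.005,0,0,0,1],
  ],
)

```text
time_s: 45.15
position: [0.6588, 0.017, 0.2488]
eef_rot: [0.774, 0.633, -0.001, -0.001]
wrist_force: [0.6, 0.5, -3.4]
finger_gap: 0.017
finger_force: 59.3
```

Run:
```python
from h import *
st(); go((.66,.018,.17,78.7)); c=cam('wrist'); manip.capture('wrist')
for k,z in (('jar_mouth',.14),('lid_handle',.2507)): print(k,[(x['at'],round(x['score'],2),onz('wrist',x['at'],z,c)) for x in manip.mark_of('wrist',k)[:1]])
```

```text
t 45.15 p [0.6588 0.017  0.2488] q [ 0.7738  0.6334 -0.0013 -0.0009] f [ 0.6477  0.4686 -3.3842] gap 0.01703411009394708 j [-0.0935  0.2933  1.4064 -0.0006  1.445   0.1056]
[ 0.001  0.001  0.079 -0.003  0.001 -0.002]
jar_mouth []
lid_handle [([315.7, 324.8], 0.93, array([0.6569, 0.0142, 0.2507]))]
```

drive_tool(
  series=[
    [0.001,0.001,0.03,0,0,0,1],
    [0.001,0.001,0.06,0,0,0,1],
    [0.001,0.001,0.075,0,0,0,1],
    [0.001,0.001,0.079,0,0,0,1],
    [0.001,0.001,0.079,0,0,0,1],
    [0.001,0.001,0.079,0,0,0,1],
  ],
)

```text
time_s: 45.9
position: [0.6616, 0.0192, 0.1727]
eef_rot: [0.773, 0.634, 0.0, 0.0]
wrist_force: [0.4, 0.0, -2.6]
finger_gap: 0.0167
finger_force: 59.2
```

Run:
```python
from h import *
st(); go((.66,.018,.159,78.7))
```

```text
t 45.9 p [0.6616 0.0192 0.1727] q [0.7734 0.634  0.0005 0.0005] f [ 0.3514  0.0323 -2.6489] gap 0.016708226136568444 j [-0.0901  0.3493  1.481  -0.      1.3099  0.1074]
[-0.001 -0.001  0.014  0.001 -0.    -0.   ]
```

drive_tool(
  series=[
    [-0.001,-0.001,0.004,0,0,0,1],
    [-0.001,-0.001,0.008,0,0,0,1],
    [-0.001,-0.001,0.011,0,0,0,1],
    [-0.001,-0.001,0.0125,0,0,0,1],
    [-0.001,-0.001,0.0125,0,0,0,1],
    [-0.001,-0.001,0.0125,0,0,0,1],
  ],
)

```text
time_s: 46.5
position: [0.6598, 0.0186, 0.1611]
eef_rot: [0.773, 0.634, -0.0, 0.0]
wrist_force: [-7.0, 0.1, 9.2]
finger_gap: 0.017
finger_force: 61.2
```

drive_tool(
  series=[
    [0,-0.001,0,0,0,0,1],
    [0,-0.002,0.0005,0,0,0,1],
    [0,-0.002,0.001,0,0,0,1],
    [0,-0.002,0.001,0,0,0,1],
  ],
)

```text
time_s: 46.9
position: [0.6598, 0.0186, 0.1611]
eef_rot: [0.773, 0.634, 0.002, 0.002]
wrist_force: [1.1, -0.3, 9.0]
finger_gap: 0.0172
finger_force: 61.1
```

drive_tool(
  series=[
    [0,0,0,0,0,0,0.6],
    [0,0,0,0,0,0,0.6],
    [0,0,0,0,0,0,0.6],
    [0,0,0.002,0,0,0,0.6],
    [0,0,0.002,0,0,0,1],
    [0,0,0.002,0,0,0,1],
    [0,0,0.002,0,0,0,1],
    [0,0,0.002,0,0,0,1],
  ],
)

```text
time_s: 47.7
position: [0.6573, 0.019, 0.1549]
eef_rot: [0.773, 0.634, -0.001, -0.001]
wrist_force: [1.2, 0.4, -1.2]
finger_gap: 0.017
finger_force: 59.0
```

Run:
```python
from h import *
st(); go((.66,.018,.159,78.7)); 
for n in ('side','top'):
    manip.capture(n)
    print(n,[(np.round(x['at'],1),round(x['score'],2)) for x in manip.mark_of(n,'lid')[:1]],proj(n,[(.659,.018,.132)]))
```

```text
t 47.7 p [0.6573 0.019  0.1549] q [ 0.7733  0.634  -0.0006 -0.0006] f [ 1.2121  0.3711 -1.1964] gap 0.0170203940294857 j [-0.0909  0.3574  1.5053 -0.      1.2805  0.1064]
[-0.     0.003 -0.004 -0.002  0.    -0.   ]
side [(array([236.8, 226.3]), 0.76)] [[231.9518 224.1329]]
top [(array([150.6, 303.6]), 0.65)] [[148.7728 304.3322]]
```

drive_tool(
  series=[
    [0,0,0,0,0,0.1,1],
    [0,0,0,0,0,0.24,1],
    [0,0,0,0,0,0.38,1],
    [0,0,0,0,0,0.52,1],
    [0,0,0,0,0,0.66,1],
    [0,0,0,0,0,0.8,1],
    [0,0,0,0,0,0.94,1],
    [0,0,0,0,0,1.08,1],
    [0,0,0,0,0,1.2,1],
    [0,0,0,0,0,1.27,1],
    [0,0,0,0,0,1.29,1],
    [0,0,0,0,0,1.29,1],
  ],
)

```text
time_s: 49.1
position: [0.6569, 0.0191, 0.1551]
eef_rot: [0.999, 0.042, -0.001, -0.0]
wrist_force: [-1.7, -0.0, -1.2]
finger_gap: 0.0172
finger_force: 59.0
```

Run:
```python
from h import *
o=st(); r=R.from_quat(o['eef_rot']).as_matrix(); print('yaw',np.degrees(np.arctan2(r[1,0],r[0,0])),o['wrist_torque'])
```

```text
t 49.1 p [0.6569 0.0191 0.1551] q [ 0.9991  0.0424 -0.0013 -0.0001] f [-1.7346 -0.0126 -1.1631] gap 0.017239352576441637 j [-0.0908  0.3571  1.5056 -0.0001  1.2815  1.3953]
yaw 4.854670060341351 [-0.0009  0.0224 -0.0485]
```

drive_tool(
  series=[
    [0,0,0,0,0,0.015,1],
    [0,0,0,0,0,0.03,1],
    [0,0,0,0,0,0.045,1],
    [0,0,0,0,0,0.05,1],
    [0,0,0,0,0,0.05,1],
  ],
)

```text
time_s: 49.6
position: [0.6568, 0.0175, 0.1551]
eef_rot: [1.0, 0.018, -0.001, 0.001]
wrist_force: [-2.2, -6.0, 0.0]
finger_gap: 0.0172
finger_force: 63.9
```

Run:
```python
from h import *
o=st(); r=R.from_quat(o['eef_rot']).as_matrix(); print('yaw',np.degrees(np.arctan2(r[1,0],r[0,0])),o['wrist_torque'])
```

```text
t 49.6 p [0.6568 0.0175 0.1551] q [ 0.9998  0.0178 -0.0015  0.0013] f [-2.1777 -5.9687  0.009 ] gap 0.017150219095183952 j [-0.0918  0.357   1.5056 -0.003   1.2818  1.4442]
yaw 2.042039178229915 [-0.6829  0.2612  1.5711]
```

drive_tool(
  series=[
    [0,0,0,0,0,0,0.3],
    [0,0,0,0,0,0,0.3],
    [0,0,0,0,0,0,0.3],
    [0,0,0,0,0,0,0.3],
    [0,0,-0.04,0,0,0,0.3],
    [0,0,-0.09,0,0,0,0.3],
    [0,0,-0.1,0,0,0,0.6],
    [-0.05,0,-0.1,0,0,0,1],
    [-0.09,0.03,-0.1,0,0,0,1],
    [-0.11,0.058,-0.09,0,0,0.04,1],
    [-0.11,0.058,-0.07,0,0,0.04,1],
    [-0.11,0.058,-0.07,0,0,0.04,1],
  ],
)

```text
time_s: 50.8
position: [0.5475, -0.0429, 0.2231]
eef_rot: [1.0, -0.004, -0.003, -0.001]
wrist_force: [-0.4, -0.4, -0.8]
finger_gap: 0.0003
finger_force: 0.0
```

Run:
```python
from h import *
st(); c=cam('wrist'); im=manip.capture('wrist'); cv2.imwrite('pics/w9.png',im[:,:,::-1])
for k,z in (('lock_top',.146),('release_top',.137),('lid_handle',.174)): print(k,[(x['at'],round(x['score'],2),onz('wrist',x['at'],z,c)) for x in manip.mark_of('wrist',k)[:2]])
go((.546,-.0448,.155,4.8))
im=manip.capture('top'); m=(im.max(2)<45).astype(np.uint8); k=np.zeros_like(m); k[110:175,285:322]=m[110:175,285:322]
n,l,s,_=cv2.connectedComponentsWithStats(k); i=1+np.argmax(s[1:,4]); bp=cv2.boxPoints(cv2.minAreaRect(np.argwhere(l==i).astype(np.float32))); w=np.array([onz('top',p,.188)[:2] for p in bp]); e=w[1]-w[0] if np.linalg.norm(w[1]-w[0])>np.linalg.norm(w[2]-w[1]) else w[2]-w[1]; print(s[i],w.mean(0),np.linalg.norm(e),np.degrees(np.arctan2(e[1],e[0]))%180)
```

```text
t 50.8 p [ 0.5475 -0.0429  0.2231] q [ 1.     -0.004  -0.0026 -0.0006] f [-0.3984 -0.3771 -0.8298] gap 0.0003112625487179736 j [-0.2219  0.0499  1.7304  0.      1.3666  1.357 ]
lock_top [([249.4, 332.2], 0.83, array([ 0.545 , -0.0459,  0.146 ]))]
release_top [([250.9, 260.4], 0.66, array([ 0.5413, -0.0008,  0.137 ]))]
lid_handle [([36.4, 190.9], 0.95, array([0.6563, 0.0184, 0.174 ]))]
[-0.004  0.003  0.071 -0.     0.    -0.089]
[298 128   7  30  30] [0.6551 0.0239] 0.06195525930466111 166.58314203779813
```

drive_tool(
  series=[
    [-0.003,0.003,0.03,0,0,-0.089,1],
    [-0.003,0.003,0.06,0,0,-0.089,1],
    [-0.003,0.003,0.07,0,0,-0.089,1],
    [-0.003,0.003,0.07,0,0,-0.089,1],
    [-0.003,0.003,0.07,0,0,-0.089,1],
  ],
)

```text
time_s: 51.55
position: [0.5473, -0.0456, 0.1568]
eef_rot: [0.999, 0.041, 0.0, 0.0]
wrist_force: [-0.8, 0.6, 0.2]
finger_gap: 0.0002
finger_force: 0.0
```

drive_tool(
  series=[
    [0,0,0.006,0,0,0,1],
    [0,0,0.012,0,0,0,1],
    [0,0,0.016,0,0,0,1],
    [0,0,0.018,0,0,0,1],
    [0,0,0.019,0,0,0,1],
    [0,0,0.019,0,0,0,1],
  ],
)

```text
time_s: 52.15
position: [0.5469, -0.0458, 0.1371]
eef_rot: [0.999, 0.041, -0.0, 0.0]
wrist_force: [3.1, -0.1, 4.5]
finger_gap: -0.0004
finger_force: 2.0
```

drive_tool(
  series=[
    [0,0,0.0008,0,0,0,1],
    [0,0,0.0015,0,0,0,1],
    [0,0,0.0015,0,0,0,1],
  ],
)

```text
time_s: 52.45
position: [0.547, -0.0458, 0.137]
eef_rot: [0.999, 0.041, 0.0, 0.0]
wrist_force: [-1.6, 1.2, 12.1]
finger_gap: 0.0002
finger_force: 6.5
```

drive_tool(
  series=[
    [0,0,-0.02,0,0,0,1],
    [0,0,-0.07,0,0,0,1],
    [-0.01,-0.01,-0.12,0,0,0,1],
    [-0.03,-0.05,-0.13,0,0,0,1],
    [-0.03,-0.06,-0.13,0,0,0,1],
    [-0.03,-0.06,-0.13,0,0,0,1],
    [-0.03,-0.06,-0.13,0,0,0,1],
  ],
)

```text
time_s: 53.15
position: [0.5109, 0.0115, 0.2633]
eef_rot: [0.999, 0.042, -0.002, -0.0]
wrist_force: [1.2, 0.2, -0.6]
finger_gap: 0.0002
finger_force: 0.0
```

Run:
```python
from h import *
st(); c=cam('wrist'); im=manip.capture('wrist'); cv2.imwrite('pics/w10.png',im[:,:,::-1])
h=manip.mark_of('wrist','lid_handle'); print(h[0]['at'],onz('wrist',h[0]['at'],.174,c))
r,cc=[int(v) for v in h[0]['at']]; m=(im.max(2)<60).astype(np.uint8); m[max(r+90,0):]=0; n,l,s,_=cv2.connectedComponentsWithStats(m); i=l[r,cc] or 1+np.argmax(s[1:,4])
bp=cv2.boxPoints(cv2.minAreaRect(np.argwhere(l==i).astype(np.float32))); w=np.array([onz('wrist',p,.185,c)[:2] for p in bp]); e=w[1]-w[0] if np.linalg.norm(w[1]-w[0])>np.linalg.norm(w[2]-w[1]) else w[2]-w[1]; print(s[i],w.mean(0),np.linalg.norm(e),'yaw',np.degrees(np.arctan2(e[1],e[0]))%180)
# button heights: triangulate wrist+side colour blobs
for n,I in (('wrist',im),('side',manip.capture('side'))):
    H=cv2.cvtColor(I,cv2.COLOR_RGB2HSV); cn=cam(n); exp={'red':(.543,-.001,.142),'green':(.5455,-.0455,.142)}
    for nm,lo,hi in (('red',(0,170,100),(8,255,255)),('green',(45,100,50),(80,255,255))):
        q=proj(n,[exp[nm]],cn)[0]; m=cv2.inRange(H,np.array(lo),np.array(hi)); yy,xx=np.nonzero(m); k=np.hypot(yy-q[0],xx-q[1])<(35 if n=='wrist' else 14); 
        z=[proj(n,[(exp[nm][0],exp[nm][1],z)],cn)[0] for z in (.137,.146)]
        print(n,nm,k.sum(),(yy[k].mean(),xx[k].mean()) if k.any() else None,'in',z[0],'out',z[1])
```

```text
t 53.15 p [0.5109 0.0115 0.2633] q [ 0.9991  0.0416 -0.0023 -0.    ] f [ 1.2466  0.175  -0.6419] gap 0.00018166836133849464 j [-0.1315 -0.0716  1.7751 -0.0007  1.4426  1.3562]Traceback (most recent call last):
  File "<stdin>", line 3, in <module>
IndexError: list index out of range
```

drive_tool(
  series=[
    [0.05,0,-0.02,0,0,0,1],
    [0.07,0,-0.02,0,0,0,1],
    [0.07,0,-0.02,0,0,0,1],
    [0.07,0,-0.02,0,0,0,1],
    [0.07,0,-0.02,0,0,0,1],
  ],
)

```text
time_s: 53.75
position: [0.5806, 0.0169, 0.2838]
eef_rot: [0.999, 0.041, -0.002, -0.0]
wrist_force: [-0.1, 0.6, -0.5]
finger_gap: 0.0001
finger_force: 0.0
```

Run:
```python
from h import *
st(); c=cam('wrist'); im=manip.capture('wrist'); cv2.imwrite('pics/w10.png',im[:,:,::-1])
h=manip.mark_of('wrist','lid_handle'); print(h[:1])
if h:
  r,cc=[int(v) for v in h[0]['at']]; m=(im.max(2)<60).astype(np.uint8); m[max(r+100,0):]=0; n,l,s,_=cv2.connectedComponentsWithStats(m); i=l[r,cc] or 1+np.argmax(s[1:,4])
  bp=cv2.boxPoints(cv2.minAreaRect(np.argwhere(l==i).astype(np.float32))); w=np.array([onz('wrist',p,.185,c)[:2] for p in bp]); e=w[1]-w[0] if np.linalg.norm(w[1]-w[0])>np.linalg.norm(w[2]-w[1]) else w[2]-w[1]; print(s[i],w.mean(0),np.linalg.norm(e),'yaw',np.degrees(np.arctan2(e[1],e[0]))%180)
P={}
exp={'red':(.543,-.001,.142),'green':(.5455,-.0455,.142)}
for n,I in (('wrist',im),('side',manip.capture('side'))):
    H=cv2.cvtColor(I,cv2.COLOR_RGB2HSV); cn=cam(n)
    for nm,lo,hi in (('red',(0,170,100),(8,255,255)),('green',(45,100,50),(80,255,255))):
        q=proj(n,[exp[nm]],cn)[0]; m=cv2.inRange(H,np.array(lo),np.array(hi)); yy,xx=np.nonzero(m); k=np.hypot(yy-q[0],xx-q[1])<(35 if n=='wrist' else 14)
        if k.any(): P[n,nm]=ray(n,(yy[k].mean(),xx[k].mean()),cn)
        print(n,nm,k.sum())
for nm in exp:
    if ('wrist',nm) in P and ('side',nm) in P:
        (o1,d1),(o2,d2)=P['wrist',nm],P['side',nm]; s=np.linalg.lstsq(np.c_[d1,-d2],o2-o1,rcond=None)[0]; print(nm,(o1+s[0]*d1+o2+s[1]*d2)/2)
```

```text
t 53.75 p [0.5806 0.0169 0.2838] q [ 0.9992  0.0409 -0.002  -0.0002] f [-0.1007  0.59   -0.5395] gap 5.870133302616824e-05 j [-0.1065  0.0887  1.5758 -0.0002  1.481   1.3825]
[{'at': [117.1, 336.4], 'score': 0.78}]
[ 321   40   31  143 3838] [0.6567 0.0181] 0.081413880405328 yaw 3.587847074546346
wrist red 705
wrist green 647
side red 112
side green 87
red [ 0.5426 -0.0001  0.1411]
green [ 0.5463 -0.0438  0.1369]
```

Run:
```python
from h import *
for n in('top','side'):
    manip.capture(n)
    for k,z in (('scoop_grip',.09),('scoop',.005)): print(n,k,[(round(x['score'],2),onz(n,x['at'],z)) for x in manip.mark_of(n,k)[:1]])
    print([(np.round(x['at']),round(x['score'],2)) for x in manip.boxes_of(n,'ball0')])
print(manip.job_done())
```

```text
top scoop_grip [(0.64, array([0.5086, 0.3239, 0.09  ]))]
top scoop [(0.67, array([0.5856, 0.3371, 0.005 ]))]
[(array([330., 202.]), 0.26)]
side scoop_grip [(0.58, array([0.5137, 0.3172, 0.09  ]))]
side scoop [(0.76, array([0.5856, 0.333 , 0.005 ]))]
[]
the job is handed in; nothing more can be done
None
```

The job is done and handed in at about 54 s: all 7 balls are in the jar, the lid is back on, turned fully home and locked with the green button, and the scoop lies flat in the empty tub; the hand-in returned no verdict.

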